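Find the ringed plate in the rack

TASK

Three look-alike white plates lean in the long V-shaped rack with their undersides hidden. Turn all three over inside the rack so that their undersides show, setting each one down rather than letting it flop over; then move the one with the black ring on its underside to the small empty stand, leaning on its high back board with the ring still facing up. Leave the other two turned over in the rack, and do not disturb the other things on the bench.

Things in the scene. Friction and masses are not known exactly. Their poses are not given: they have to be found in the camera images.
- rack: fixed plywood rack on a green base 110 x 360 x 8 mm: a V of two 8 mm boards, each leaning 30 deg outwards from vertical; bottom line along y, 12 mm above the bench. Boards 72 mm long up the slope. Origin on the bench, under the middle of the bottom line; x from near to far board. A plate on the near (far) board has its centre at x = -28.5 (+28.5) mm, z = 71.5 mm. Plates about 118 mm apart along y
- stand: fixed plywood stand on a green base 110 x 120 x 8 mm, left or right of the rack: a V of two 8 mm boards, each leaning 30 deg outwards from vertical; bottom line along y, 12 mm above the bench. The far (+x) board is the back board, 72 mm long up the slope; the near one a lip 30 mm long. Origin on the bench, under the middle of the bottom line; x from lip to back board
- stand_seat (a point): where the centre of a plate lies when it rests on the stand's back board, mid-width: x = +28.5 mm, z = 71.5 mm in the stand's frame
- plate_a: one of three look-alike white plates 120 x 90 x 10 mm, 130 g. Origin at its centre; z: normal of the plain top face; the underside faces -z; x: along the 120 mm side, towards the lower edge at the start. Starts on the rack's near board, leaning 30 deg from vertical (z axis 60 deg from vertical; 120 deg once turned over). Its top 54 mm stick out above the board, free on both faces to pinch
- plate_b: one of three look-alike white plates 120 x 90 x 10 mm, 130 g. Origin at its centre; z: normal of the plain top face; the underside faces -z; x: along the 120 mm side, towards the lower edge at the start. Starts on the rack's near board, leaning 30 deg from vertical (z axis 60 deg from vertical; 120 deg once turned over). Its top 54 mm stick out above the board, free on both faces to pinch
- plate_c: one of three look-alike white plates 120 x 90 x 10 mm, 130 g. Origin at its centre; z: normal of the plain top face; the underside faces -z; x: along the 120 mm side, towards the lower edge at the start. Starts on the rack's near board, leaning 30 deg from vertical (z axis 60 deg from vertical; 120 deg once turned over). Its top 54 mm stick out above the board, free on both faces to pinch
- ring_mark (a point): centre of the black ring (60 mm outside, 36 mm inside diameter, flush) in the middle of the underside of one of the three plates; hidden until that plate is turned over
- pail: bystander: open aluminium cup, 90 mm across the rim, 100 mm high, loose; origin at the centre of its underside. On the other side of the rack from the stand
- meter: bystander: flat black handheld meter 90 x 150 x 26 mm, loose; origin at the centre of its underside; beyond the rack
- bar: bystander: grey square plastic bar 18 x 160 x 18 mm, loose, along its y; origin at the centre of its underside; beyond the rack

How it is judged:
On the way:
1. all three plates lean in the rack turned over, undersides showing (angle between plate_a's own z axis and vertical between 1.9 and 2.3 rad and x of plate_a in the frame of rack between -0.045 and 0.045 m and y of plate_a in the frame of rack between -0.17 and 0.17 m and z of plate_a in the frame of rack between 0.045 and 0.085 m and angle between plate_b's own z axis and vertical between 1.9 and 2.3 rad and x of plate_b in the frame of rack between -0.045 and 0.045 m and y of plate_b in the frame of rack between -0.17 and 0.17 m and z of plate_b in the frame of rack between 0.045 and 0.085 m and angle between plate_c's own z axis and vertical between 1.9 and 2.3 rad and x of plate_c in the frame of rack between -0.045 and 0.045 m and y of plate_c in the frame of rack between -0.17 and 0.17 m and z of plate_c in the frame of rack between 0.045 and 0.085 m), for 0.2 s.
At the end, for the whole second after the job is handed in: Ringed plate at rest on the stand, ring up, centre within 30 mm of the seat point; the other two at rest in the rack, undersides showing, centres within 45 mm (x) and 170 mm (y) of its middle and 45 to 85 mm high. Each plate's z axis 109 to 132 deg from vertical (angle between plate_a's own z axis and vertical between 1.9 and 2.3 rad and x of plate_a in the frame of rack between -0.045 and 0.045 m and y of plate_a in the frame of rack between -0.17 and 0.17 m and z of plate_a in the frame of rack between 0.045 and 0.085 m and linear speed of each of plate_a, plate_c, plate_b below 0.03 m/s and angular speed of each of plate_a, plate_c, plate_b below 0.3 rad/s and angle between plate_c's own z axis and vertical between 1.9 and 2.3 rad and x of plate_c in the frame of rack between -0.045 and 0.045 m and y of plate_c in the frame of rack between -0.17 and 0.17 m and z of plate_c in the frame of rack between 0.045 and 0.085 m and angle between plate_b's own z axis and vertical between 1.9 and 2.3 rad and distance between plate_b and stand_seat below 0.03 m); the robot touches nothing.
It fails at once if a plate is let flop over or thrown (turns faster than 4.5 rad/s) (angular speed of any of plate_a, plate_b, plate_c above 4.5 rad/s).
It fails at once if the cup, the meter or the bar is moved by more than 40 mm (distance of any of pail, meter, bar from where it was at the start of the episode above 0.04 m).
It also fails if it takes over 72 s, if anything falls off the work surface, if the arm or the gripper's body presses on something with over 40 N, if the wrist force passes 120 N, or if a joint passes its speed limit or range.

ROBOT

A 7-joint arm with a two-finger parallel gripper is mounted at the origin on the work surface. World frame = base frame: x ahead of the robot, y to its left, z up, the work surface at z = 0. Lengths are in m, angles in rad, forces in N, time in s.
With the tool pointing down it reaches from about 0.4 to 0.875 m from the base axis. Payload 19.3 kg.
Tool frame: the origin (TCP) lies between the finger pads; the fingertips stand bot.tcp_to_tips ahead of it and the grasp point (between the pads) lies 3 mm ahead of it (bot.tcp_to_tips is the distance from the TCP to the fingertips, in m); x points along the fingers, y is the direction in which the jaws open and shut, and the axes are right-handed (so a half turn about x gives the same grasp; the last joint's range is limited). The gripper opens to 85 mm and grips with 20 to 120 N. Pads are 22 mm wide; open, the fingers measure 114 mm over their backs; the gripper's body (76 mm by 85 mm) begins 54 mm behind the grasp point. The pads swing forward as they close: fully open they stand 13 mm farther back than shut.
Start: joints at [-1.189, 0.521, -0.036, 1.599, 0.021, 1.021, -0.113], TCP at [0.273, 0.562, 0.253] pointing down, gripper open.
Joint ranges: [-2.91, 2.91], [-0.3, 2.13], [-1.5, 1.42], [0.17, 2.43], [-1.26, 4.41], [0.16, 1.93], [-2.52, 2.52]. Speed limits (rad/s): [1.89, 1.89, 2.39, 2.39, 3.01, 3.01, 3.01].

INTERFACE

Orientations are given as [roll, pitch, yaw] about the fixed x, y, z axes, in that order (R = Rz(yaw) Ry(pitch) Rx(roll)).
In Python, from workcell import bot, eyes gives the robot as it stands. The module is installed in compiled form; this text tells all that it offers.
- The arm moves only by the tool step_arm, never from a script. Its argument "targets" is a list that holds one entry, the list of rows, each a list of 7 numbers: the shift along the tool's x, y, z in cm, then the turn, a rotation vector about the tool's x, y, z in rad, then the opening, from 0 (shut) to 1 (fully open). A call has 1 to 10 rows; each row is the pose to reach, as a shift and turn from the pose measured when the call began, along the tool's axes at that moment; what a row does not reach only later rows make up. A row lasts 1/10 s, in which the tool goes at most 50 mm and 8.59 degrees, less where a joint would pass 70% of its speed; a pose out of reach is approached as far as the arm can. A call with a gripper value outside its range is refused whole. The fingers move at their own pace and stop on an object; "grip_force" is the grip in N (left out, the last holds). Time passes only in rows, so rows that repeat a pose let the fingers close. It gives the time, the measured TCP pose, the force and the opening at its end, in the units of the state.
- bot.observe(): the state, without advancing time (a new reading comes with each control period).
- eyes.grab_frame(name): name is "side" or "top"; returns the picture (420x560x3 uint8, red, green, blue); there is no depth.
- eyes.get_calibration(name): a dict with "fx", "fy", "cx", "cy" (pixels), "k1" (the pictures are not rectified: a ray, as slopes to the right and down, at radius r is drawn at 1 + k1 r^2 times it, then the intrinsics apply), "camera_from_world" (4x4, takes a point from world to camera coordinates). Camera axes: x right, y down, z forward; pixel columns grow to the right and rows downward; lengths in m; the calibration is good to about 2 mm. A picture is of the moment at which its call begins. get_calibration takes no time and is no camera call.
- bot.job_done(): hands the job in, once; it reports no verdict.
The state is a dict: "clock": time; "qpos": joint angles; "qd": joint speeds; "joint_efforts": joint torques, N m; "position": TCP position; "tool_rot": TCP orientation; "force": force on the tool from outside, world axes, zero at the start; "moment": the same for the moment, N m; "grip_width": finger opening in m.
Only numpy, scipy, OpenCV 4.12 (cv2) and the standard library are available. Lean on these libraries where they do the work, as an engineer would, in place of code of your own. Each camera call takes 0.05 s, during which the arm holds its last target.

## Working session

There is one attempt and no reset: what is moved stays moved. The work goes in short steps, Python scripts to look and compute and a tool call to move; the robot and the scene stay as the last step left them, time stands still between calls to the robot, and variables do not carry over. Pictures are saved under pics/ and viewed, and the job is handed in when it is done.

Besides the shell and the picture viewer there is one more tool, called after "Call:" by a JSON object that holds its "fn" and its "kwargs", one argument or row to a line. step_arm: Moves the arm, as the interface text tells. Its arguments: {"type":"object","properties":{"targets":{"type":"array","items":{"type":"array","items":{"type":"array","items":{"type":"number"}}}},"grip_force":{"type":"number"}},"required":["targets"]}

```bash
mkdir -p pics; ls; python3 - <<'E'
from workcell import bot, eyes
import cv2
print(bot.observe(), bot.tcp_to_tips)
for n in ("side","top"):
    c=eyes.get_calibration(n); print(n,c)
    cv2.imwrite(f"pics/{n}0.png",eyes.grab_frame(n)[:,:,::-1])
E
```

```text
pics
{'clock': 0.0, 'qpos': array([-1.18920129,  0.52202313, -0.03632684,  1.59998881,  0.02118163,
        1.02111093, -0.11278507]), 'qd': array([ 1.72248278e-06, -9.44589023e-04, -1.73039061e-03, -1.10224865e-03,
       -7.31147797e-04,  7.05358192e-04, -1.46623476e-04]), 'joint_efforts': array([-4.86701319e-04, -9.27132654e+01,  1.97951876e+00, -3.69945681e+01,
        1.78304699e-02,  8.26410076e-03,  9.27449690e-06]), 'position': array([0.27275543, 0.5619982 , 0.25272692]), 'tool_rot': array([-1.51260993,  1.56965036, -1.96441045]), 'force': array([ 0.16316484, -0.58780057, -0.28036804]), 'moment': array([-0.01333528,  0.00476714, -0.08812204]), 'grip_width': 0.08517625371025478} 0.022
side {'fx': 520.689972432523, 'fy': 520.689972432523, 'cx': 277.6440285439718, 'cy': 207.07573062233553, 'k1': 0.00439538365272167, 'camera_from_world': array([[ 0.99805422, -0.05877442, -0.02081694, -0.58865746],
       [-0.04852922, -0.52259972, -0.8511959 ,  0.0971891 ],
       [ 0.03914962,  0.85054988, -0.52443513,  1.38233413],
       [ 0.        ,  0.        ,  0.        ,  1.        ]])}
top {'fx': 505.53183980762265, 'fy': 505.53183980762265, 'cx': 282.03705428023926, 'cy': 212.3493600044201, 'k1': -0.042224308018936126, 'camera_from_world': array([[-0.09410179, -0.99555718, -0.00327805,  0.04803756],
       [-0.97506112,  0.09282824, -0.20159051,  0.59941655],
       [ 0.20099917, -0.01577373, -0.97946441,  1.1624416 ],
       [ 0.        ,  0.        ,  0.        ,  1.        ]])}
```

View pics/side0.png

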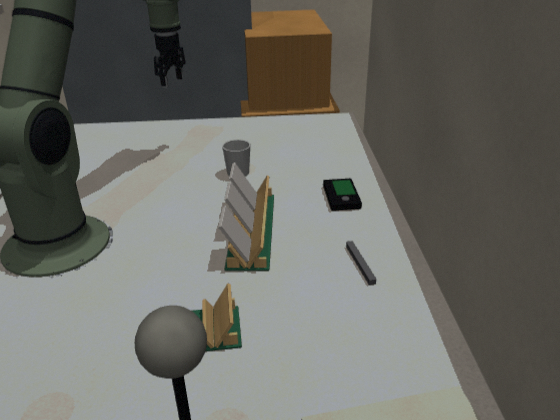

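View pics/top0.png

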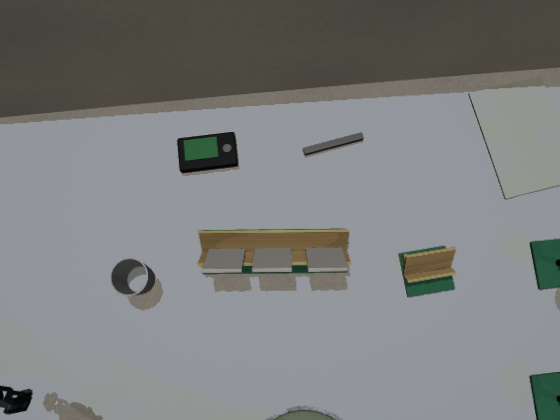

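The side view shows three plates leaning towards the robot in the rack at about (245,220), the stand at (220,320), and the pail, meter and bar. In the top view (up = +x, left = +y), the rack spans columns 200–349 near row 250 and the stand is at (428,270). Next I'll zoom in to measure.

```bash
cat > h.py <<'E'
from workcell import bot, eyes
import numpy as np, cv2
from scipy.spatial.transform import Rotation as Ro
def R(o=None):
    o=o or bot.observe(); return Ro.from_euler('xyz',o['tool_rot']).as_matrix()
def ray(n,uv):
    c=eyes.get_calibration(n);K=np.array([[c['fx'],0,c['cx']],[0,c['fy'],c['cy']],[0,0,1]])
    p=cv2.undistortPoints(np.array(uv,float).reshape(-1,1,2),K,np.array([c['k1'],0,0,0]))[:,0]
    T=c['camera_from_world'];d=np.c_[p,np.ones(len(p))]@T[:3,:3];o=-T[:3,:3].T@T[:3,3]
    return o,d
def plane(n,uv,z):
    o,d=ray(n,uv);return o+d*((z-o[2])/d[:,2])[:,None]
def proj(n,P):
    c=eyes.get_calibration(n);K=np.array([[c['fx'],0,c['cx']],[0,c['fy'],c['cy']],[0,0,1]]);T=c['camera_from_world']
    return cv2.projectPoints(np.array(P,float).reshape(-1,1,3),cv2.Rodrigues(T[:3,:3])[0],T[:3,3],K,np.array([c['k1'],0,0,0]))[0][:,0]
def crop(n,x0,y0,x1,y1,k,name):
    im=eyes.grab_frame(n)[:,:,::-1];cv2.imwrite('pics/%s_raw.png'%name,im)
    cv2.imwrite('pics/%s.png'%name,cv2.resize(im[y0:y1,x0:x1],None,fx=k,fy=k,interpolation=cv2.INTER_CUBIC))
E
python3 - <<'E'
import cv2
a=cv2.imread('pics/top0.png')
cv2.imwrite('pics/t0a.png',cv2.resize(a[215:300,190:470],None,fx=2.8,fy=2.8,interpolation=cv2.INTER_CUBIC))
a=cv2.imread('pics/side0.png')
cv2.imwrite('pics/s0a.png',cv2.resize(a[155:355,180:290],None,fx=3,fy=3,interpolation=cv2.INTER_CUBIC))
from h import *
a=cv2.imread('pics/top0.png')
hsv=cv2.cvtColor(a,cv2.COLOR_BGR2HSV)
for nm,m in (('wood',cv2.inRange(hsv,(12,100,80),(30,255,255))),('green',cv2.inRange(hsv,(50,100,30),(90,255,255)))):
    m[:200]=0;m[310:]=0;m[:,:185]=0;m[:,480:]=0
    n,l,s,c=cv2.connectedComponentsWithStats(m)
    print(nm,[ (list(map(int,s[i])),) for i in range(1,n) if s[i][4]>15])
    for sl in ((185,370),(380,480)):
        mm=m.copy(); mm[:,:sl[0]]=0;mm[:,sl[1]:]=0
        p=np.argwhere(mm)[:,::-1].astype(np.float32);r=cv2.minAreaRect(p);print(r,cv2.boxPoints(r).round(1).tolist())
o=R();print(o.round(3))
E
```

```text
wood [([198, 231, 152, 35, 2782],), ([332, 230, 17, 1, 17],), ([404, 248, 51, 35, 1162],)]
((273.3831787109375, 247.4350128173828), (34.02223205566406, 151.0187225341797), 89.55585479736328) [[197.6999969482422, 231.0], [348.79998779296875, 229.8000030517578], [349.0, 263.8999938964844], [198.0, 265.0]]
((429.52325439453125, 264.765869140625), (27.193296432495117, 53.58991241455078), 79.28687286376953) [[400.70001220703125, 256.3999938964844], [453.29998779296875, 246.39999389648438], [458.3999938964844, 273.1000061035156], [405.70001220703125, 283.1000061035156]]
green [([406, 246, 39, 8, 66],), ([399, 253, 5, 17, 26],), ([242, 266, 10, 7, 59],), ([292, 266, 15, 6, 85],), ([405, 276, 49, 20, 604],)]
((274.0, 269.0), (6.0, 64.0), 90.0) [[242.0, 266.0], [306.0, 266.0], [306.0, 272.0], [242.0, 272.0]]
((426.2114562988281, 270.697998046875), (43.620113372802734, 47.79096221923828), 79.99201965332031) [[398.8999938964844, 253.39999389648438], [446.0, 245.10000610351562], [453.5, 288.0], [406.5, 296.29998779296875]]
[[-0.     0.437  0.9  ]
 [-0.001  0.9   -0.437]
 [-1.    -0.001  0.   ]]
```

View pics/t0a.png

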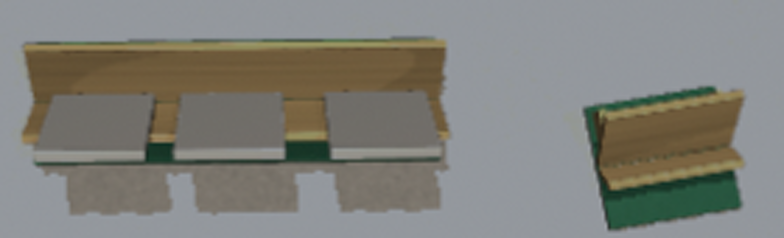

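View pics/s0a.png

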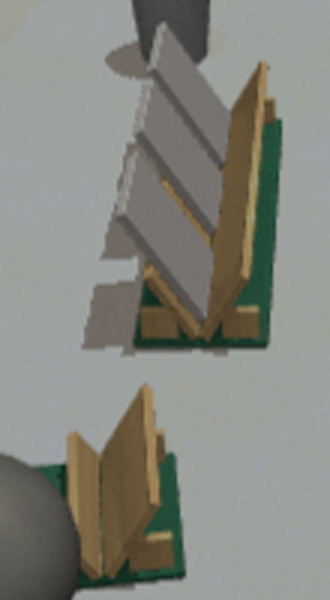

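```bash
python3 - <<'E'
from h import *
c=lambda L:[(190+(x+.0)/2.8-.3,215+(y+.0)/2.8-.3) for x,y in L]
P=lambda L,z:(plane('top',c(L),z)*1000).round(1)[:,:2].tolist()
print('far',P([(26,43),(445,40)],.0704)); print('near',P([(22,138),(449,137)],.0704)); print('green',P([(40,164),(441,163)],.008))
print('plates low',P([(35,161),(152,158),(174,159),(285,159),(331,158),(441,159)],.121))
print('plates up',P([(38,150),(151,150),(176,150),(285,150),(331,149),(440,149)],.126))
print('st back',P([(600,110),(744,93)],.0704),'lip',P([(611,188),(744,165)],.034),'green',P([(608,230),(742,208),(717,87),(584,107)],.008))
# side cross-check: rack green near end corners, stand
s=lambda L:[(180+x/3-.3,155+y/3-.3) for x,y in L]
print('side: rack green near corners',(plane('side',s([(134,347),(268,347),(283,120)]),.008)*1000).round(1).tolist())
print('side stand green',(plane('side',s([(185,577),(175,455)]),.008)*1000).round(1).tolist())
E
```

```text
far [[575.2, 192.9], [544.0, -163.0]]
near [[494.5, 201.3], [461.5, -156.5]]
green [[477.4, 196.9], [444.9, -155.4]]
plates low [[469.2, 183.9], [462.8, 90.0], [460.3, 72.5], [451.9, -16.2], [449.2, -53.0], [440.0, -140.8]]
plates up [[477.2, 180.2], [468.8, 90.0], [466.9, 70.0], [458.7, -16.8], [456.0, -53.5], [447.7, -140.3]]
st back [[471.9, -286.4], [474.4, -410.8]] lip [[407.6, -295.5], [415.9, -413.6]] green [[372.7, -294.2], [380.0, -414.8], [488.3, -409.5], [482.0, -288.2]]
side: rack green near corners [[451.5, -161.6, 8.0], [559.1, -170.8, 8.0], [590.3, 189.2, 8.0]]
side stand green [[492.6, -411.4, 8.0], [485.2, -291.4, 8.0]]
```

```bash
cat >> h.py <<'E'
RACK=(np.array([.5195,.0165,0]),np.radians(-5)); STAND=(np.array([.4325,-.3535,0]),np.radians(3.5))
def pose(fr,y,phi,bx=None,bz=.0195,s=.105):
    "TCP pose: plate bottom edge centre at (bx,y,bz) in frame, lean phi deg, TCP s up the plate from it"
    o,yaw=fr; f=np.radians(phi); u=np.array([np.sin(f),0,np.cos(f)])
    if bx is None: bx=-.0015*np.sign(phi)
    W=Ro.from_euler('z',yaw).as_matrix()
    p=o+W@(np.array([bx,y,bz])+s*u)
    xt=-u;yt=np.array([np.cos(f),0,-np.sin(f)])
    return p,W@np.c_[xt,yt,np.cross(xt,yt)]
def rows(targets):
    o=bot.observe();A=R(o)
    print('t',o['clock'],'F',o['force'].round(1),'w',round(o['grip_width']*1000,1),'q',o['qpos'].round(2))
    for p,M in targets:
        print((100*A.T@(p-o['position'])).round(2).tolist(),Ro.from_matrix(A.T@M).as_rotvec().round(3).tolist())
E
python3 - <<'E'
from h import *
rows([pose(RACK,.1147,-30,s=.185),pose(RACK,.1147,-30,s=.165)])
E
```

```text
t 0.1 F [-0.8 -0.5 -0.2] w 85.3 q [-1.19  0.52 -0.04  1.6   0.02  1.02 -0.11]
[7.34, -30.83, 33.42] [1.177, -0.315, 0.459]
[9.07, -30.47, 34.36] [1.177, -0.315, 0.459]
```

Call:
{"fn": "step_arm", "kwargs": {
  "targets": [
    [[2,-15,16,0.6,-0.16,0.23,0.6],[4,-25,28,1,-0.27,0.4,0.6],[7.3,-30.8,33.4,1.177,-0.315,0.459,0.6],[7.3,-30.8,33.4,1.177,-0.315,0.459,0.6],[7.3,-30.8,33.4,1.177,-0.315,0.459,0.6],[7.3,-30.8,33.4,1.177,-0.315,0.459,0.6],[7.3,-30.8,33.4,1.177,-0.315,0.459,0.6],[7.3,-30.8,33.4,1.177,-0.315,0.459,0.6],[7.3,-30.8,33.4,1.177,-0.315,0.459,0.6],[7.3,-30.8,33.4,1.177,-0.315,0.459,0.6]]
  ],
  "grip_force": 30
}}

```text
clock: 1.1
position: [0.4312, 0.1779, 0.1898]
tool_rot: [1.522, 1.063, -0.076]
force: [0.2, 0.8, 0.7]
grip_width: 0.0513
```

```bash
python3 - <<'E'
from h import *
rows([pose(RACK,.1147,-30,s=.185),pose(RACK,.1147,-30,s=.165)])
E
```

```text
t 1.1 F [0.2 0.8 0.7] w 51.3 q [-1.28  0.33  0.63  2.42  1.08  0.18 -1.79]
[1.4, 0.25, 3.87] [0.058, -0.006, 0.015]
[3.4, 0.28, 3.88] [0.058, -0.006, 0.015]
```

Call:
{"fn": "step_arm", "kwargs": {
  "targets": [
    [[1.4,0.2,3.9,0.058,-0.006,0.015,0.6],[1.4,0.2,3.9,0.058,-0.006,0.015,0.6],[1.4,0.2,3.9,0.058,-0.006,0.015,0.6],[1.4,0.2,3.9,0.058,-0.006,0.015,0.6]]
  ]
}}

```text
clock: 1.5
position: [0.4313, 0.1445, 0.1719]
tool_rot: [1.505, 1.084, -0.133]
force: [0.6, -0.3, 0.0]
grip_width: 0.0512
```

```bash
python3 - <<'E'
from h import *
o=bot.observe();print(o['qpos'],o['position'],o['tool_rot'])
rows([pose(RACK,.1147,-30,s=.185),pose(RACK,.1147,-30,s=.165)])
E
```

```text
[-0.74534687  0.30020715  0.0637295   2.42682811  1.36878725  0.33710631
 -2.05304963] [0.43130729 0.14446669 0.17186934] [ 1.50459242  1.08448752 -0.13250064]
t 1.5 F [ 0.6 -0.3  0. ] w 51.2 q [-0.75  0.3   0.06  2.43  1.37  0.34 -2.05]
[-0.31, 1.06, 0.54] [0.027, 0.021, 0.038]
[1.69, 1.14, 0.5] [0.027, 0.021, 0.038]
```

```bash
cat > k.py <<'E'
import numpy as np, itertools
from scipy.spatial.transform import Rotation as Ro
D=[([-1.18920129,0.52202313,-0.03632684,1.59998881,0.02118163,1.02111093,-0.11278507],[0.27275543,0.5619982,0.25272692],[-1.51260993,1.56965036,-1.96441045]),
([-0.74534687,0.30020715,0.0637295,2.42682811,1.36878725,0.33710631,-2.05304963],[0.43130729,0.14446669,0.17186934],[1.50459242,1.08448752,-0.13250064]),
([-1.28,.33,.63,2.42,1.08,.18,-1.79],[.4312,.1779,.1898],[1.522,1.063,-.076])]
rz=lambda a:Ro.from_euler('z',a);ry=lambda a:Ro.from_euler('y',a)
def chain(q,s):
    A=[rz(s[0]*q[0])]
    for k,(f,g) in enumerate(((ry,1),(rz,s[1]),(ry,1),(rz,s[2]),(ry,1),(rz,s[3])),1): A.append(A[-1]*f(g*q[k]))
    return A
if __name__=='__main__':
    res=[]
    for s in itertools.product((1,-1),repeat=4):
        F=[chain(q,s)[-1].inv()*Ro.from_euler('xyz',r) for q,p,r in D]
        res.append(((F[0].inv()*F[1]).magnitude(),(F[0].inv()*F[2]).magnitude(),s,F[0].as_matrix().round(3).tolist()))
    res.sort(key=lambda x:x[0]+x[1])
    for r in res[:4]: print(r)
    s=res[0][2]
    M=[];b=[]
    for q,p,r in D:
        A=[x.as_matrix() for x in chain(q,s)]
        M.append(np.c_[[0,0,1],A[1][:,2],A[3][:,2],A[6][:,2]]);b.append(p)
    M=np.vstack(M);b=np.hstack(b);x=np.linalg.lstsq(M,b,rcond=None);print(x[0],(M@x[0]-b).round(4))
E
python3 k.py
```

```text
(4.797085107553318e-09, 0.007435398878684321, (-1, -1, -1, -1), [[-0.0, -1.0, 0.0], [-0.0, -0.0, -1.0], [1.0, -0.0, -0.0]])
(0.198895430619738, 1.325065028417355, (-1, 1, -1, -1), [[0.004, -0.998, -0.063], [0.036, 0.063, -0.997], [0.999, 0.001, 0.036]])
(1.184118592101611, 0.9749853328108253, (1, -1, -1, -1), [[-0.002, 0.723, -0.691], [-0.001, 0.691, 0.723], [1.0, 0.002, -0.001]])
(1.283811259065416, 1.083575727035823, (1, 1, -1, -1), [[0.002, 0.765, -0.644], [0.035, 0.644, 0.764], [0.999, -0.024, -0.026]])
[0.50358441 0.45422663 0.44529299 0.4059308 ] [-0.0624  0.0056  0.0056 -0.0006  0.0292 -0.0006  0.0064  0.01   -0.005 ]
```

Call:
{"fn": "step_arm", "kwargs": {
  "targets": [
    [[-0.3,1.1,0.5,0.027,0.021,0.038,0.6],[-0.3,1.1,0.5,0.027,0.021,0.038,0.6],[-0.3,1.1,0.5,0.027,0.021,0.038,0.6]]
  ]
}}

```text
clock: 1.8
position: [0.4396, 0.1377, 0.18]
tool_rot: [1.574, 1.047, -0.088]
force: [0.0, -0.0, 0.1]
grip_width: 0.0515
```

```bash
cat >> h.py <<'E'
import json
def log():
    o=bot.observe();open('log.jsonl','a').write(json.dumps([o['qpos'].tolist(),o['position'].tolist(),o['tool_rot'].tolist()])+'\n')
E
python3 - <<'E'
from h import *
log()
o=bot.observe();print(o['qpos'],o['position'],o['tool_rot'])
rows([pose(RACK,.1147,-30,s=.185),pose(RACK,.1147,-30,s=.105)])
E
```

```text
[-0.48805837  0.28553604 -0.208724    2.43163935  1.50153932  0.41308774
 -2.17871108] [0.4395717  0.13772623 0.17997288] [ 1.57366903  1.04698729 -0.08797684]
t 1.8 F [ 0.  -0.   0.1] w 51.5 q [-0.49  0.29 -0.21  2.43  1.5   0.41 -2.18]
[-0.02, -0.08, -0.09] [-0.003, 0.0, -0.0]
[7.98, -0.09, -0.09] [-0.003, 0.0, -0.0]
```

Call:
{"fn": "step_arm", "kwargs": {
  "targets": [
    [[2,0,0,0,0,0,0.6],[4,0,0,0,0,0,0.6],[6,-0.1,-0.1,0,0,0,0.6],[8,-0.1,-0.1,0,0,0,0.6],[8,-0.1,-0.1,0,0,0,0.6]]
  ]
}}

```text
clock: 2.3
position: [0.4785, 0.1344, 0.1079]
tool_rot: [1.569, 1.051, -0.094]
force: [-0.2, 0.2, -0.1]
grip_width: 0.0514
```

```bash
python3 - <<'E'
from h import *
log()
rows([pose(RACK,.1147,-30,s=.105)])
crop('side',180,155,290,295,4,'s1');crop('top',180,190,380,310,4,'t1')
E
```

```text
t 2.3 F [-0.2  0.2 -0.1] w 51.4 q [-0.3   0.52 -0.36  2.39  1.9   0.52 -2.5 ]
[-0.21, 0.13, -0.08] [-0.004, 0.003, 0.003]
```

View pics/s1.png

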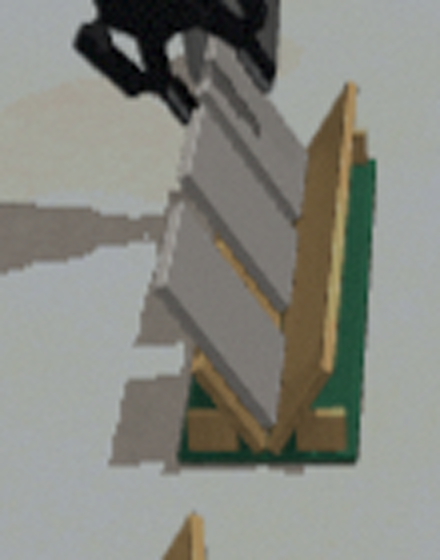

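View pics/t1.png

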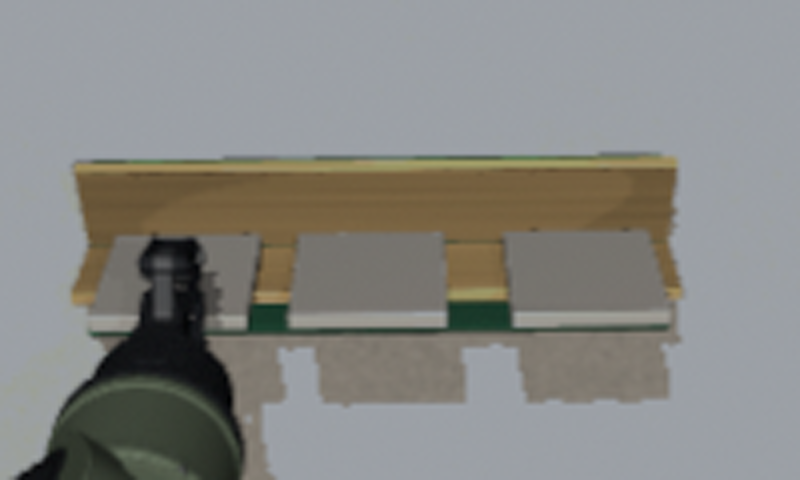

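```bash
cat > fit.py <<'E'
from k import *
import json
def data(): return D[:2]+[tuple(json.loads(l)) for l in open('log.jsonl')]
s=(-1,)*4
def cols(q,ids):
    A=[x.as_matrix() for x in chain(q,s)]
    base=[np.eye(3)]+A
    return np.stack([base[i][:,j] for i,j in ids],1)
ids=[(0,2),(1,0),(1,1),(2,2),(3,0),(3,1),(4,2),(4,0),(5,1),(6,2),(6,0),(7,2)]
if __name__=='__main__':
  for I in ([(0,2),(2,2),(4,2),(7,2),(3,0),(4,0),(6,0)],[(0,2),(2,2),(4,2),(7,2),(1,0),(3,0),(4,0),(6,0)],[(0,2),(2,2),(4,2),(7,2),(1,1),(3,1),(5,1)],[(0,2),(2,2),(4,2),(7,2),(3,0),(4,0),(6,0),(1,1),(3,1),(5,1)]):
    M=np.vstack([cols(q,I) for q,p,r in data()]);b=np.hstack([p for q,p,r in data()])
    x=np.linalg.lstsq(M,b,rcond=None);print(I,x[0].round(4),abs(M@x[0]-b).max(),x[2])
E
python3 fit.py
```

```text
[(0, 2), (2, 2), (4, 2), (7, 2), (3, 0), (4, 0), (6, 0)] [ 0.5182  0.5884  0.4844  0.5517 -0.1141  0.0315 -0.0314] 0.05510629962308089 7
[(0, 2), (2, 2), (4, 2), (7, 2), (1, 0), (3, 0), (4, 0), (6, 0)] [ 0.6995  0.7093  0.465   0.9092 -0.0804 -0.2271  0.0252 -0.1632] 0.055863905884829756 8
[(0, 2), (2, 2), (4, 2), (7, 2), (1, 1), (3, 1), (5, 1)] [ 3.203e-01  5.297e-01  4.207e-01  3.059e-01 -2.130e-02 -3.750e-02
 -4.000e-04] 3.0062015654586105e-09 7
[(0, 2), (2, 2), (4, 2), (7, 2), (3, 0), (4, 0), (6, 0), (1, 1), (3, 1), (5, 1)] [ 3.203e-01  5.297e-01  4.207e-01  3.059e-01 -0.000e+00 -0.000e+00
 -0.000e+00 -2.130e-02 -3.750e-02 -4.000e-04] 1.0260543248374887e-09 10
```

Call:
{"fn": "step_arm", "kwargs": {
  "targets": [
    [[0,0.1,0,0,0,0,0.05],[0,0.1,0,0,0,0,0.05],[0,0.1,0,0,0,0,0.05],[0,0.1,0,0,0,0,0.05],[0,0.1,0,0,0,0,0.05]]
  ],
  "grip_force": 40
}}

```text
clock: 2.9
position: [0.478, 0.1352, 0.1105]
tool_rot: [1.571, 1.05, -0.089]
force: [-8.2, 1.7, 6.7]
grip_width: 0.0095
```

```bash
cat >> h.py <<'E'
def flip(fr,y,bz=.034,grip_s=.105,phis=(-30,-22,-14,-6,2,10,18,26,30),bx=0):
    rows([pose(fr,y,f,bx=bx,bz=bz,s=grip_s) for f in phis])
E
python3 - <<'E'
from h import *
log()
o=bot.observe()
# where along plate the TCP is
p,M=pose(RACK,.1147,-30); print('offset of tcp in tool axes mm',(1000*M.T@(o['position']-p)).round(1))
flip(RACK,.1147,grip_s=.103)
E
```

```text
offset of tcp in tool axes mm [-0.4 -0.5  0.1]
t 2.9 F [-8.2  1.7  6.7] w 9.5 q [-0.31  0.51 -0.35  2.39  1.89  0.51 -2.49]
[-1.09, 0.64, -0.01] [-0.002, 0.001, 0.003]
[-1.0, 2.08, -0.01] [-0.002, 0.001, -0.137]
[-0.7, 3.49, -0.01] [-0.002, 0.001, -0.277]
[-0.21, 4.84, -0.01] [-0.002, 0.001, -0.416]
[0.46, 6.11, -0.02] [-0.002, 0.001, -0.556]
[1.3, 7.27, -0.02] [-0.002, 0.0, -0.696]
[2.29, 8.31, -0.02] [-0.002, 0.0, -0.835]
[3.42, 9.2, -0.03] [-0.002, 0.0, -0.975]
[4.03, 9.58, -0.03] [-0.002, -0.0, -1.045]
```

Call:
{"fn": "step_arm", "kwargs": {
  "targets": [
    [[-0.5,0.3,0,0,0,0,0.05],[-1.1,0.6,0,0,0,0,0.05],[-1.0,2.0,0,0,0,-0.137,0.05],[-0.7,3.5,0,0,0,-0.277,0.05],[-0.2,4.8,0,0,0,-0.416,0.05],[-0.2,4.8,0,0,0,-0.416,0.05]]
  ]
}}

```text
clock: 3.5
position: [0.5028, 0.1198, 0.1293]
tool_rot: [1.376, 1.221, -0.297]
force: [-43.2, -7.8, 38.9]
grip_width: 0.0097
```

```bash
python3 - <<'E'
from h import *
log()
flip(RACK,.1147,grip_s=.103)
crop('side',180,155,290,295,4,'s2')
E
```

```text
t 3.5 F [-43.2  -7.8  38.9] w 9.7 q [-0.25  0.48 -0.31  2.2   1.07  0.45 -1.58]
[-0.39, -2.65, -1.29] [0.004, 0.071, 0.181]
[-0.55, -1.22, -1.29] [-0.001, 0.071, 0.042]
[-0.51, 0.21, -1.29] [-0.006, 0.071, -0.098]
[-0.27, 1.63, -1.31] [-0.011, 0.071, -0.238]
[0.17, 3.0, -1.35] [-0.016, 0.07, -0.377]
[0.79, 4.3, -1.4] [-0.021, 0.069, -0.517]
[1.58, 5.49, -1.46] [-0.026, 0.068, -0.656]
[2.53, 6.57, -1.53] [-0.031, 0.066, -0.796]
[3.06, 7.05, -1.57] [-0.034, 0.066, -0.866]
```

View pics/s2.png

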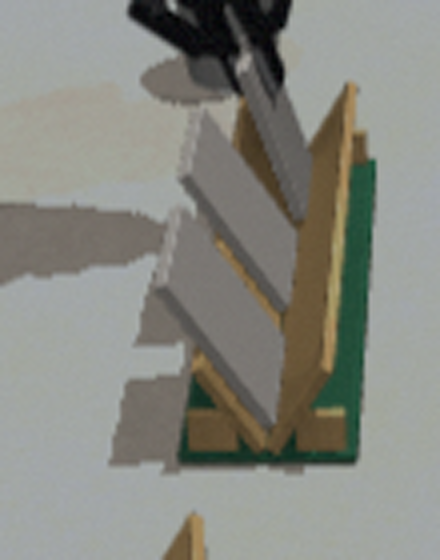

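Call:
{"fn": "step_arm", "kwargs": {
  "targets": [
    [[-1.5,-0.5,-0.6,0,0.03,0,0.05],[-2.5,-0.5,-1.3,0,0.07,0.03,0.05],[-2.5,-0.5,-1.3,0,0.07,0.03,0.05],[-2.5,-0.5,-1.3,0,0.07,0.03,0.05]]
  ]
}}

```text
clock: 3.95
position: [0.4926, 0.1354, 0.1511]
tool_rot: [1.565, 1.202, -0.094]
force: [-0.2, 0.2, -0.9]
grip_width: 0.0095
```

```bash
python3 - <<'E'
from h import *
log()
flip(RACK,.1147,grip_s=.103,bz=.06)
crop('side',180,155,290,295,4,'s3')
crop('top',180,190,380,310,4,'t3')
E
```

```text
t 3.95 F [-0.2  0.2 -0.9] w 9.5 q [-0.24  0.41 -0.33  2.24  1.06  0.39 -1.59]
[-0.34, -1.41, 0.15] [0.0, 0.002, 0.155]
[-0.47, 0.02, 0.15] [-0.0, 0.002, 0.016]
[-0.39, 1.46, 0.15] [-0.0, 0.002, -0.124]
[-0.11, 2.87, 0.15] [-0.001, 0.002, -0.264]
[0.36, 4.23, 0.14] [-0.001, 0.002, -0.403]
[1.01, 5.51, 0.14] [-0.001, 0.002, -0.543]
[1.84, 6.68, 0.14] [-0.001, 0.002, -0.683]
[2.82, 7.73, 0.14] [-0.001, 0.002, -0.822]
[3.37, 8.2, 0.14] [-0.001, 0.002, -0.892]
```

View pics/s3.png

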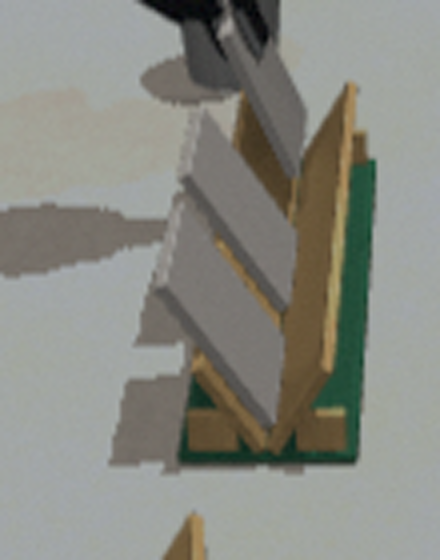

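View pics/t3.png

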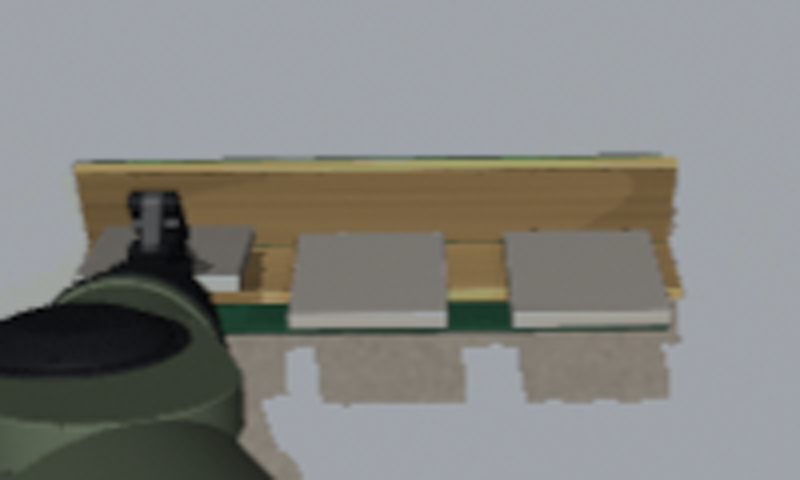

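Call:
{"fn": "step_arm", "kwargs": {
  "targets": [
    [[-0.4,0.7,0.1,0,0,-0.05,0.05],[-0.4,1.5,0.1,0,0,-0.124,0.05],[-0.3,2.2,0.1,0,0,-0.195,0.05],[-0.1,2.9,0.1,0,0,-0.264,0.05],[0.1,3.6,0.1,0,0,-0.334,0.05],[0.4,4.2,0.1,0,0,-0.403,0.05],[0.7,4.9,0.1,0,0,-0.473,0.05],[1.0,5.5,0.1,0,0,-0.543,0.05],[1.0,5.5,0.1,0,0,-0.543,0.05]]
  ]
}}

```text
clock: 4.95
position: [0.5485, 0.129, 0.1596]
tool_rot: [-1.563, 1.391, 3.059]
force: [-0.3, -0.1, -1.3]
grip_width: 0.0096
```

```bash
python3 - <<'E'
from h import *
log()
flip(RACK,.1147,grip_s=.103,bz=.06,phis=(10,14,18,22,26,30))
E
```

```text
t 4.95 F [-0.3 -0.1 -1.3] w 9.6 q [ 0.13  0.7  -0.64  1.69  0.35  1.06 -0.72]
[-0.16, -0.15, -0.01] [-0.004, 0.001, 0.005]
[-0.14, 0.57, -0.01] [-0.004, 0.001, -0.065]
[-0.07, 1.29, -0.01] [-0.004, 0.001, -0.134]
[0.05, 2.0, -0.01] [-0.004, 0.0, -0.204]
[0.22, 2.69, -0.02] [-0.004, 0.0, -0.274]
[0.44, 3.38, -0.02] [-0.004, 0.0, -0.344]
```

Now past vertical. I'll finish the tilt while still raised, then look again.

Call:
{"fn": "step_arm", "kwargs": {
  "targets": [
    [[-0.1,0.2,0,0,0,-0.03,0.05],[-0.1,0.6,0,0,0,-0.065,0.05],[-0.1,0.9,0,0,0,-0.1,0.05],[-0.1,1.3,0,0,0,-0.134,0.05],[0,2,0,0,0,-0.204,0.05],[0.2,2.7,0,0,0,-0.274,0.05],[0.4,3.4,0,0,0,-0.344,0.05],[0.4,3.4,0,0,0,-0.344,0.05]]
  ]
}}

```text
clock: 5.75
position: [0.5813, 0.1258, 0.1474]
tool_rot: [-1.567, 1.043, 3.053]
force: [0.4, -0.5, -3.3]
grip_width: 0.0097
```

```bash
python3 - <<'E'
from h import *
log()
rows([pose(RACK,.1147,30,bx=0,bz=.06,s=.103),pose(RACK,.1147,30,bz=.023,s=.103),pose(RACK,.1147,30,bz=.0195,s=.103)])
crop('side',180,155,290,295,4,'s4')
crop('top',180,190,380,310,4,'t4')
E
```

```text
t 5.75 F [ 0.4 -0.5 -3.3] w 9.7 q [ 0.1   0.94 -0.63  1.32  0.24  1.49 -0.6 ]
[-0.13, -0.14, -0.04] [-0.005, -0.0, 0.004]
[3.14, 1.6, -0.05] [-0.005, -0.0, 0.004]
[3.44, 1.77, -0.05] [-0.005, -0.0, 0.004]
```

View pics/s4.png

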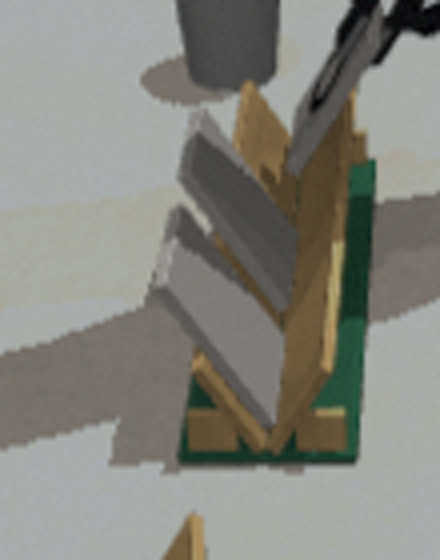

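View pics/t4.png

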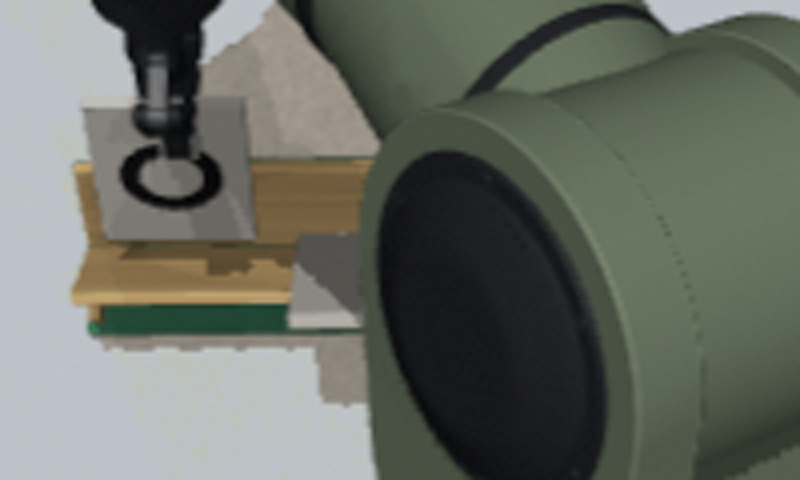

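Call:
{"fn": "step_arm", "kwargs": {
  "targets": [
    [[0.8,0.3,0,0,0,0,0.05],[1.6,0.7,0,0,0,0,0.05],[2.4,1.1,0,0,0,0,0.05],[2.9,1.4,0,0,0,0,0.05],[2.9,1.4,0,0,0,0,0.05]]
  ]
}}

```text
clock: 6.35
position: [0.5779, 0.1265, 0.1158]
tool_rot: [-1.567, 1.046, 3.054]
force: [0.2, -0.3, -0.4]
grip_width: 0.0095
```

```bash
python3 - <<'E'
from h import *
log()
rows([pose(RACK,.1147,30,bz=.023,s=.103),pose(RACK,.1147,30,bz=.0195,s=.103)])
crop('side',180,155,290,295,4,'s5')
E
```

```text
t 6.35 F [ 0.2 -0.3 -0.4] w 9.5 q [ 0.1   0.97 -0.62  1.35  0.26  1.43 -0.6 ]
[0.24, 0.3, -0.01] [-0.003, 0.0, 0.001]
[0.54, 0.48, -0.01] [-0.003, 0.0, 0.001]
```

View pics/s5.png

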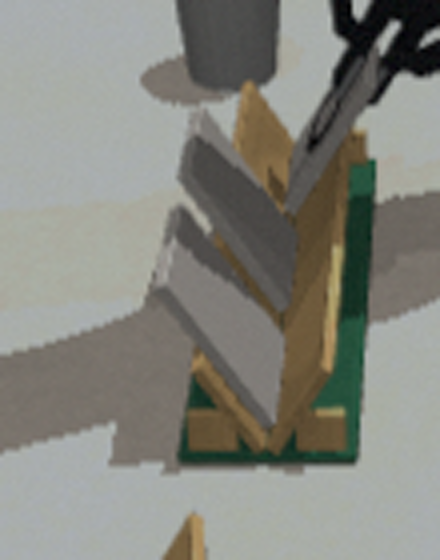

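Call:
{"fn": "step_arm", "kwargs": {
  "targets": [
    [[0.2,0.2,0,0,0,0,0.05],[0.4,0.4,0,0,0,0,0.05],[0.5,0.4,0,0,0,0,0.05],[0.5,0.4,0,0,0,0,0.05]]
  ]
}}

```text
clock: 6.8
position: [0.5788, 0.1268, 0.1102]
tool_rot: [-1.569, 1.046, 3.054]
force: [-3.3, 0.9, 2.0]
grip_width: 0.0094
```

Call:
{"fn": "step_arm", "kwargs": {
  "targets": [
    [[0.2,0.2,0,0,0,0,0.16],[0.1,0.1,0,0,0,0,0.25],[0,0,0,0,0,0,0.4],[0,0,0,0,0,0,0.5],[0,0,0,0,0,0,0.5]]
  ]
}}

```text
clock: 7.3
position: [0.5789, 0.1267, 0.1102]
tool_rot: [-1.569, 1.047, 3.054]
force: [0.6, -0.2, -0.9]
grip_width: 0.0423
```

```bash
python3 - <<'E'
from h import *
log()
rows([])
crop('side',180,155,290,295,4,'s6')
crop('top',180,190,380,310,4,'t6')
E
```

```text
t 7.3 F [ 0.6 -0.2 -0.9] w 42.3 q [ 0.1   0.98 -0.62  1.34  0.26  1.43 -0.6 ]
```

View pics/s6.png

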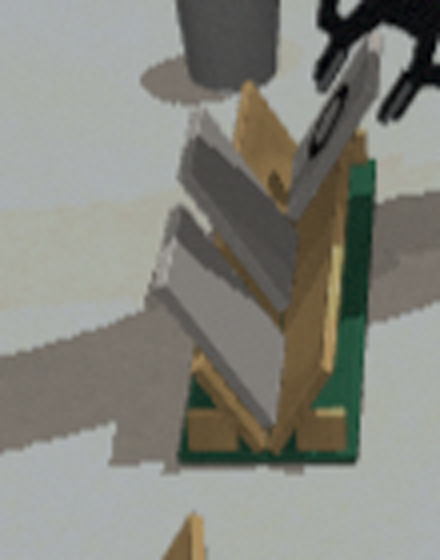

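View pics/t6.png

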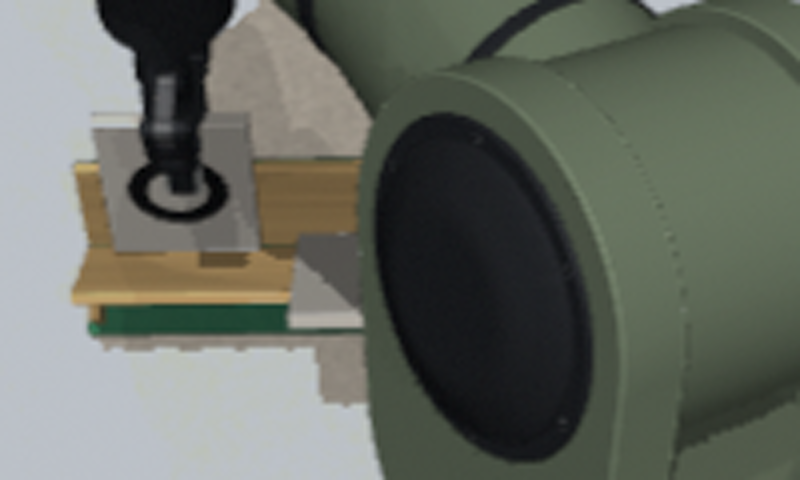

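Call:
{"fn": "step_arm", "kwargs": {
  "targets": [
    [[-3,0,0,0,0,0,0.5],[-6,0,0,0,0,0,0.6],[-9,0,0,0,0,0,0.6],[-11,-1,0,0,0,0,0.6]]
  ]
}}

```text
clock: 7.8
position: [0.6263, 0.1225, 0.2115]
tool_rot: [-1.569, 1.047, 3.052]
force: [-0.1, -0.4, -0.4]
grip_width: 0.0514
```

```bash
python3 - <<'E'
from h import *
log()
rows([pose(RACK,.06,0,bx=-.02,bz=.12),pose(RACK,.0056,-15,bx=-.02,bz=.10),pose(RACK,.0056,-30,s=.185)])
E
```

```text
t 7.8 F [-0.1 -0.4 -0.4] w 51.4 q [ 0.08  0.93 -0.62  1.13  0.23  1.67 -0.57]
[4.68, -10.8, 5.53] [-0.004, -0.0, 0.524]
[8.07, -11.96, 10.98] [-0.004, 0.0, 0.785]
[12.14, -14.67, 10.99] [-0.004, 0.001, 1.047]
```

Call:
{"fn": "step_arm", "kwargs": {
  "targets": [
    [[1.5,-4,2,0,0,0.15,0.6],[3,-7,4,0,0,0.3,0.6],[4,-9,5,0,0,0.42,0.6],[4.7,-10.8,5.5,0,0,0.524,0.6],[6,-11.2,7.5,0,0,0.6,0.6],[7,-11.6,9.3,0,0,0.7,0.6],[8.1,-12,11,0,0,0.785,0.6],[8.1,-12,11,0,0,0.785,0.6]]
  ]
}}

```text
clock: 8.6
position: [0.4692, 0.0238, 0.2008]
tool_rot: [1.557, 1.308, -0.105]
force: [-0.4, -0.2, 0.4]
grip_width: 0.0515
```

```bash
python3 - <<'E'
from h import *
log()
rows([pose(RACK,.0056,-22,bx=-.01,s=.105,bz=.08),pose(RACK,.0056,-30,s=.185)])
E
```

```text
t 8.6 F [-0.4 -0.2  0.4] w 51.5 q [ 0.27  0.3  -0.59  2.22  0.58  0.49 -0.86]
[2.3, -0.47, -0.28] [-0.003, 0.005, 0.122]
[1.0, -4.43, -0.27] [-0.002, 0.005, 0.261]
```

```bash
python3 - <<'E'
from h import *
rows([pose(RACK,.0056,-30,s=.17),pose(RACK,.0056,-30,s=.155),pose(RACK,.0056,-30,s=.105)])
E
```

```text
t 8.6 F [-0.4 -0.2  0.4] w 51.5 q [ 0.27  0.3  -0.59  2.22  0.58  0.49 -0.86]
[2.44, -4.05, -0.27] [-0.002, 0.005, 0.261]
[3.89, -3.66, -0.28] [-0.002, 0.005, 0.261]
[8.72, -2.37, -0.31] [-0.002, 0.005, 0.261]
```

Call:
{"fn": "step_arm", "kwargs": {
  "targets": [
    [[0.4,-1,-0.3,0,0,0.07,0.6],[0.8,-2,-0.3,0,0,0.13,0.6],[1.2,-3,-0.3,0,0,0.2,0.6],[1.6,-4,-0.3,0,0,0.261,0.6],[2.4,-4.1,-0.3,0,0,0.261,0.6],[2.4,-4.1,-0.3,0,0,0.261,0.6],[2.4,-4.1,-0.3,0,0,0.261,0.6]]
  ]
}}

```text
clock: 9.3
position: [0.4251, 0.0273, 0.1455]
tool_rot: [1.34, 1.193, -0.269]
force: [-0.4, -0.2, -2.0]
grip_width: 0.0513
```

```bash
python3 - <<'E'
from h import *
log()
rows([pose(RACK,.0056,-30,s=.17),pose(RACK,.0056,-30,s=.155),pose(RACK,.0056,-30,s=.105)])
E
```

```text
t 9.3 F [-0.4 -0.2 -2. ] w 51.3 q [ 0.59  0.56 -1.2   2.42  1.43  0.77 -1.73]
[-1.58, 1.85, -0.09] [0.066, 0.062, 0.153]
[-0.1, 2.09, -0.17] [0.066, 0.062, 0.153]
[4.83, 2.86, -0.45] [0.066, 0.062, 0.153]
```

```bash
cat > ik.py <<'E'
from fit import *
from scipy.optimize import least_squares
I=[(0,2),(2,2),(4,2),(7,2),(1,1),(3,1),(5,1)]
_M=np.vstack([cols(q,I) for q,p,r in data()]);_b=np.hstack([p for q,p,r in data()])
X=np.linalg.lstsq(_M,_b,rcond=None)[0]
FIX=np.array([[0,-1,0],[0,0,-1],[1,0,0.]])
LO=np.array([-2.91,-.3,-1.5,.17,-1.26,.16,-2.52]);HI=np.array([2.91,2.13,1.42,2.43,4.41,1.93,2.52])
def fk(q): return cols(q,I)@X, chain(q,s)[-1].as_matrix()@FIX
def err(q,p,M):
    a,B=fk(q);return np.r_[a-p,.3*Ro.from_matrix(B.T@M).as_rotvec()]
def solve(p,M,q0,reg=0.0):
    f=lambda q:np.r_[err(q,p,M),reg*(q-q0)]
    r=least_squares(f,np.clip(q0,LO+1e-3,HI-1e-3),bounds=(LO,HI))
    return r.x,np.linalg.norm(err(r.x,p,M))
E
cat > sc.py <<'E'
from h import *; from ik import *
import sys
rng=np.random.default_rng(0)
def scan(y,s_,phi=-30,n=60,fr=RACK,flip=False):
    p,M=pose(fr,y,phi,s=s_)
    if flip: M=M@np.diag([1,-1,-1])
    S=[]
    for _ in range(n):
        q,e=solve(p,M,LO+(HI-LO)*rng.random(7))
        if e<1e-4: S.append(q)
    S=np.array(S)
    if len(S)==0: print(y,s_,phi,flip,'none');return
    m=np.minimum(S-LO,HI-S).min(1);S=S[np.argsort(-m)]
    print(y,s_,phi,flip,len(S));print(np.c_[S[:5],np.sort(-m)[:5]*-1].round(2))
    S=S[np.argsort(S[:,2])];print(' q3 range',S[0].round(2),S[-1].round(2))
if __name__=='__main__':
    for y in (.1147,.0056,-.119):
        for s_ in (.165,.105):
            for fl in (False,True): scan(y,s_,flip=fl)
E
python3 sc.py
```

```text
0.1147 0.165 -30 False 28
[[ 0.42  0.78 -1.44  2.39  1.58  1.16 -2.11  0.04]
 [ 0.42  0.77 -1.43  2.39  1.58  1.15 -2.11  0.04]
 [ 0.35  0.64 -1.28  2.39  1.58  0.98 -2.13  0.04]
 [ 0.35  0.64 -1.28  2.39  1.58  0.98 -2.13  0.04]
 [ 0.34  0.64 -1.28  2.39  1.58  0.98 -2.13  0.04]]
 q3 range [ 0.44  0.83 -1.49  2.39  1.59  1.22 -2.1 ] [-0.54  0.34 -0.14  2.43  1.65  0.39 -2.31]
0.1147 0.165 -30 True 30
[[ 0.41  0.74 -1.4   2.39  1.58  1.11  1.03  0.04]
 [ 0.38  0.7  -1.36  2.39  1.58  1.06  1.02  0.04]
 [ 0.35  0.65 -1.29  2.39  1.58  0.99  1.01  0.04]
 [ 0.3   0.59 -1.2   2.39  1.57  0.91  1.    0.04]
 [ 0.27  0.56 -1.16  2.39  1.57  0.87  0.99  0.04]]
 q3 range [ 0.44  0.82 -1.49  2.39  1.59  1.21  1.04] [-0.54  0.34 -0.13  2.43  1.65  0.39  0.83]
0.1147 0.105 -30 False 44
[[ 0.4   0.97 -1.38  2.36  1.75  1.26 -2.11  0.07]
 [ 0.4   0.97 -1.38  2.36  1.75  1.26 -2.12  0.07]
 [ 0.33  0.84 -1.24  2.36  1.75  1.1  -2.17  0.07]
 [ 0.32  0.83 -1.22  2.36  1.75  1.08 -2.18  0.07]
 [ 0.16  0.68 -0.97  2.37  1.76  0.86 -2.26  0.06]]
 q3 range [ 0.44  1.09 -1.5   2.36  1.76  1.41 -2.07] [-1.21  0.73  0.85  2.43  3.8   0.32  1.76]
0.1147 0.105 -30 True 34
[[ 0.39  0.95 -1.37  2.36  1.75  1.24  1.02  0.07]
 [ 0.39  0.94 -1.35  2.36  1.75  1.22  1.02  0.07]
 [ 0.35  0.87 -1.27  2.36  1.75  1.13  0.98  0.07]
 [ 0.34  0.86 -1.26  2.36  1.75  1.13  0.98  0.07]
 [ 0.15  0.67 -0.95  2.37  1.77  0.85  0.87  0.06]]
 q3 range [ 0.44  1.09 -1.5   2.36  1.76  1.41  1.07] [-1.21  0.73  0.85  2.43  3.8   0.32 -1.38]
0.0056 0.165 -30 False none
0.0056 0.165 -30 True none
0.0056 0.105 -30 False none
0.0056 0.105 -30 True none
-0.119 0.165 -30 False none
-0.119 0.165 -30 True none
-0.119 0.105 -30 False none
-0.119 0.105 -30 True none
```

```bash
cat > sc2.py <<'E'
from h import *; from ik import *
rng=np.random.default_rng(0)
def psipose(fr,y,phi,psi,s_=.105,**k):
    p,M=pose(fr,y,phi,s=s_-.003,**k)  # grasp point
    M=M@Ro.from_euler('y',np.radians(psi)).as_matrix()
    return p-.003*M[:,0],M
def best(p,M,n=14):
    b=(-1,None)
    for _ in range(n):
        q,e=solve(p,M,LO+(HI-LO)*rng.random(7))
        if e<1e-4:
            m=np.minimum(q-LO,HI-q).min()
            if m>b[0]: b=(m,q)
    return b
if __name__=='__main__':
  for y in (.0056,-.119):
    for phi in (-30,-25,-20,-15):
      for psi in (-40,-20,0,20,40):
        r=[]
        for s_ in (.155,.105):
            m,q=best(*psipose(RACK,y,phi,psi,s_)); r.append('%.2f'%m)
        print(y,phi,psi,r,None if q is None else q.round(2))
E
time python3 sc2.py
```

```text
0.0056 -30 -40 ['0.19', '0.24'] [-0.15  0.81 -0.73  2.19  1.33  1.4  -2.14]
0.0056 -30 -20 ['0.05', '0.08'] [ 0.29  0.83 -1.14  2.35  1.59  1.33 -2.12]
0.0056 -30 0 ['-1.00', '-1.00'] None
0.0056 -30 20 ['-1.00', '-1.00'] None
0.0056 -30 40 ['-1.00', '0.07'] [ 1.22  1.13 -1.29  2.34  1.65  0.23 -1.11]
0.0056 -25 -40 ['0.26', '0.30'] [ 0.08  0.94 -1.03  2.13  1.35  1.63 -2.03]
0.0056 -25 -20 ['0.12', '0.14'] [ 0.18  0.68 -0.9   2.29  1.46  1.07 -1.97]
0.0056 -25 0 ['0.04', '0.06'] [ 0.73  0.9  -1.39  2.37  1.68  1.05 -1.81]
0.0056 -25 20 ['0.03', '0.06'] [ 1.04  1.   -1.42  2.37  1.73  0.66 -1.54]
0.0056 -25 40 ['0.09', '0.06'] [ 1.17  1.06 -1.25  2.28  1.14  0.22 -0.7 ]
0.0056 -20 -40 ['0.33', '0.35'] [ 0.03  0.86 -0.9   2.08  1.26  1.5  -1.87]
0.0056 -20 -20 ['0.21', '0.22'] [ 0.32  0.76 -1.07  2.21  1.38  1.18 -1.8 ]
0.0056 -20 0 ['0.13', '0.14'] [ 0.69  0.79 -1.27  2.29  1.5   0.88 -1.66]
0.0056 -20 20 ['0.12', '0.14'] [ 0.94  0.82 -1.22  2.29  1.45  0.43 -1.36]
0.0056 -20 40 ['0.16', '0.18'] [ 1.18  1.11 -1.32  2.21  0.97  0.37 -0.6 ]
0.0056 -15 -40 ['0.40', '0.41'] [-0.12  0.76 
[... 1103 characters left out ...]
.13', '0.14'] [ 0.61  0.71 -1.05  2.29  1.5   1.04 -1.65]
-0.119 -20 0 ['0.13', '0.14'] [ 0.98  0.73 -1.19  2.29  1.48  0.69 -1.35]
-0.119 -20 20 ['0.19', '0.21'] [ 1.26  0.9  -1.27  2.22  1.11  0.49 -0.73]
-0.119 -20 40 ['0.32', '0.31'] [ 1.35  1.04 -1.19  2.08  0.33  0.5   0.2 ]
-0.119 -15 -40 ['0.27', '0.29'] [ 0.42  0.91 -1.08  2.14  1.4   1.57 -1.68]
-0.119 -15 -20 ['0.22', '0.22'] [ 0.72  0.84 -1.23  2.21  1.42  1.23 -1.49]
-0.119 -15 0 ['0.23', '0.22'] [ 0.97  0.76 -1.21  2.21  1.28  0.76 -1.16]
-0.119 -15 20 ['0.29', '0.29'] [ 1.18  0.85 -1.2   2.14  0.85  0.53 -0.54]
-0.119 -15 40 ['0.39', '0.40'] [ 1.26  0.96 -1.09  2.02  0.15  0.56  0.3 ]
real	0m28.440s
user	0m28.622s
sys	0m0.083s
```

```bash
python3 - <<'E'
from h import *; from sc2 import psipose,best
from ik import solve,LO,HI
y=.0056-.012
T=[psipose(RACK,y,-15,-20,.20),psipose(RACK,y,-25,-25,.17),psipose(RACK,y,-25,-25,.105)]
rows(T)
q=bot.observe()['qpos']
for t in T:
    q,e=solve(*t,q,reg=.01);print(q.round(2),e)
    print(best(*t))
E
```

```text
t 9.3 F [-0.4 -0.2 -2. ] w 51.3 q [ 0.59  0.56 -1.2   2.42  1.43  0.77 -1.73]
[-4.55, 6.53, 1.5] [0.038, -0.278, -0.117]
[-1.64, 3.26, 1.08] [0.077, -0.371, 0.051]
[4.84, 3.7, 0.67] [0.077, -0.371, 0.051]
[ 0.47  0.56 -1.19  2.14  1.07  1.18 -1.46] 0.0004338608863794228
(np.float64(0.285753513067625), array([ 0.22015601,  0.40920921, -0.8197542 ,  2.14424649,  0.93169381,
        0.97734587, -1.34256149]))
[ 0.28  0.62 -1.12  2.29  1.3   1.25 -1.88] 0.00044684907603097067
(np.float64(0.1308732561346284), array([ 0.14408699,  0.52743896, -0.91248739,  2.29912674,  1.2562976 ,
        1.1050072 , -1.8613664 ]))
[ 0.23  0.77 -1.02  2.27  1.45  1.27 -1.97] 0.00015328984259639842
(np.float64(0.15014816603602688), array([-0.08630948,  0.60839678, -0.57710932,  2.27985183,  1.37437197,
        0.94804626, -1.96310048]))
```

Only plate 1's straight approach was reachable, because joint 4 reaches its limit on the others. For plates 2 and 3 I'll come in diagonally within the plate plane.

Call:
{"fn": "step_arm", "kwargs": {
  "targets": [
    [[-2.5,1,0,0,0,0,0.6],[-4,3.5,0.8,0,-0.1,0,0.6],[-4.6,6.5,1.5,0.04,-0.2,-0.1,0.6],[-4.6,6.5,1.5,0.038,-0.278,-0.117,0.6],[-4.6,6.5,1.5,0.038,-0.278,-0.117,0.6],[-4.6,6.5,1.5,0.038,-0.278,-0.117,0.6]]
  ]
}}

```text
clock: 9.9
position: [0.4683, 0.0162, 0.2125]
tool_rot: [0.666, 1.14, -1.036]
force: [0.5, 0.7, 0.5]
grip_width: 0.0512
```

```bash
python3 - <<'E'
from h import *; from sc2 import psipose,best
log()
y=.0056-.012
rows([psipose(RACK,y,-15,-20,.20),psipose(RACK,y,-20,-22,.18),psipose(RACK,y,-25,-25,.165)])
crop('side',160,125,300,265,4,'s7')
crop('top',180,190,380,310,4,'t7')
E
```

```text
t 9.9 F [0.5 0.7 0.5] w 51.2 q [ 0.43  0.53 -1.13  2.14  1.04  1.14 -1.44]
[0.04, 0.08, 0.06] [0.002, -0.002, 0.0]
[1.98, -1.49, -0.66] [0.033, -0.037, 0.082]
[3.56, -2.78, -1.25] [0.068, -0.09, 0.161]
```

View pics/s7.png

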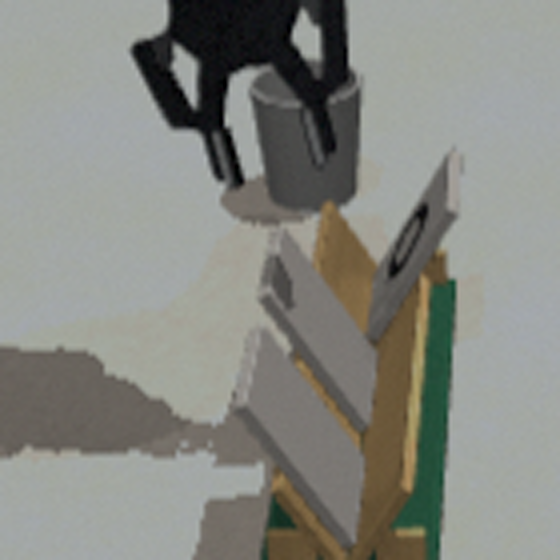

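View pics/t7.png

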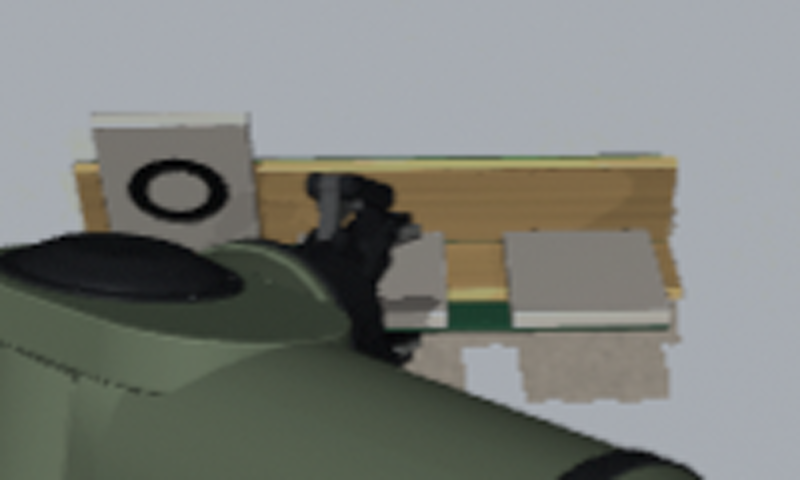

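Call:
{"fn": "step_arm", "kwargs": {
  "targets": [
    [[1,-0.7,-0.3,0.016,-0.02,0.04,0.7],[2,-1.5,-0.7,0.033,-0.037,0.082,0.7],[2.8,-2.1,-1,0.05,-0.06,0.12,0.7],[3.5,-2.8,-1.2,0.068,-0.09,0.161,0.7],[3.5,-2.8,-1.2,0.068,-0.09,0.161,0.7],[3.5,-2.8,-1.2,0.068,-0.09,0.161,0.7]]
  ]
}}

```text
clock: 10.6
position: [0.4504, 0.0159, 0.1697]
tool_rot: [0.831, 0.965, -0.925]
force: [1.0, 0.6, 0.2]
grip_width: 0.0601
```

```bash
python3 - <<'E'
from h import *; from sc2 import psipose,best
log()
y=.0056-.012
rows([psipose(RACK,y,-25,-25,.165),psipose(RACK,y,-25,-25,.105),psipose(RACK,y,-28,-25,.105)])
E
```

```text
t 10.6 F [1.  0.6 0.2] w 60.1 q [ 0.22  0.59 -1.02  2.3   1.29  1.18 -1.88]
[0.04, 0.02, -0.18] [0.0, 0.001, 0.002]
[5.47, 0.03, -2.73] [0.0, 0.001, 0.002]
[5.49, -0.52, -2.73] [0.023, 0.001, 0.049]
```

Call:
{"fn": "step_arm", "kwargs": {
  "targets": [
    [[1.4,-0.1,-0.7,0,0,0.01,0.7],[2.8,-0.2,-1.4,0,0,0.02,0.7],[4.2,-0.3,-2.1,0.01,0,0.03,0.7],[5.5,-0.4,-2.7,0.015,0,0.03,0.7],[5.5,-0.4,-2.7,0.015,0,0.03,0.7]]
  ]
}}

```text
clock: 11.1
position: [0.4728, 0.0144, 0.1118]
tool_rot: [0.872, 0.944, -0.894]
force: [-0.4, 0.3, 0.9]
grip_width: 0.0596
```

```bash
python3 - <<'E'
from h import *; from sc2 import psipose,best
log()
y=.0056-.012
rows([psipose(RACK,y,-27,-25,.105)])
crop('side',160,125,300,265,4,'s8')
E
```

```text
t 11.1 F [-0.4  0.3  0.9] w 59.6 q [ 0.16  0.74 -0.93  2.29  1.47  1.21 -2.04]
[-0.12, 0.08, -0.06] [-0.0, 0.001, 0.006]
```

View pics/s8.png

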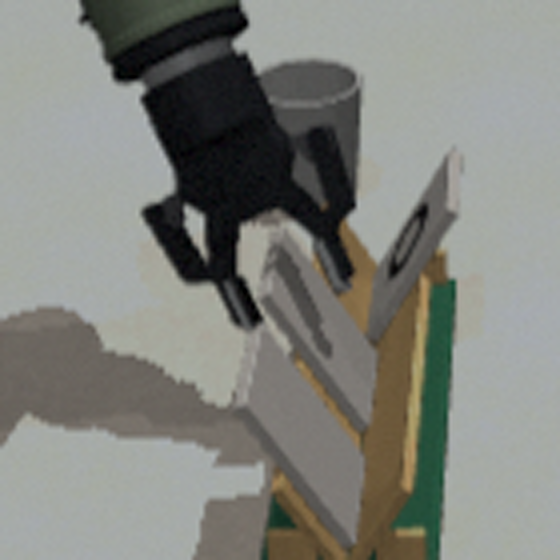

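Call:
{"fn": "step_arm", "kwargs": {
  "targets": [
    [[-0.1,0.1,0,0,0,0,0.05],[-0.1,0.1,0,0,0,0,0.05],[-0.1,0.1,0,0,0,0,0.05],[-0.1,0.1,0,0,0,0,0.05],[-0.1,0.1,0,0,0,0,0.05],[-0.1,0.1,0,0,0,0,0.05]]
  ],
  "grip_force": 50
}}

```text
clock: 11.75
position: [0.4726, 0.0149, 0.1139]
tool_rot: [0.871, 0.944, -0.894]
force: [-6.4, -0.2, 5.5]
grip_width: 0.0093
```

```bash
python3 - <<'E'
from h import *; from sc2 import psipose,best
from ik import solve
log()
y=.0056-.012
T=[psipose(RACK,y,-27,-25,.105,bz=.04),psipose(RACK,y,-27,-25,.105,bz=.062)]+[psipose(RACK,y,f,-25,.105,bx=0,bz=.062) for f in (-22,-14,-7,0,7,14,22,30)]
rows(T)
q=bot.observe()['qpos']
for t in T: q,e=solve(*t,q,reg=.01);print(q.round(2))
E
```

```text
t 11.75 F [-6.4 -0.2  5.5] w 9.3 q [ 0.16  0.73 -0.93  2.29  1.46  1.21 -2.03]
[-1.57, 0.92, 0.67] [0.0, 0.001, 0.006]
[-3.35, 1.91, 1.5] [0.0, 0.001, 0.006]
[-3.38, 2.68, 1.52] [-0.036, 0.001, -0.073]
[-3.18, 4.13, 1.42] [-0.096, 0.001, -0.2]
[-2.86, 5.36, 1.27] [-0.147, 0.001, -0.31]
[-2.4, 6.53, 1.05] [-0.199, 0.001, -0.421]
[-1.82, 7.64, 0.78] [-0.251, 0.001, -0.532]
[-1.12, 8.66, 0.45] [-0.302, 0.0, -0.643]
[-0.19, 9.69, 0.01] [-0.361, 0.0, -0.769]
[0.86, 10.58, -0.48] [-0.42, 0.0, -0.896]
[ 0.18  0.69 -0.96  2.29  1.42  1.2  -1.99]
[ 0.2   0.64 -0.98  2.28  1.37  1.19 -1.93]
[ 0.25  0.64 -1.    2.21  1.28  1.19 -1.77]
[ 0.3   0.67 -1.02  2.09  1.15  1.23 -1.54]
[ 0.32  0.72 -1.03  1.98  1.06  1.3  -1.36]
[ 0.33  0.77 -1.03  1.87  0.98  1.39 -1.22]
[ 0.32  0.83 -1.02  1.75  0.92  1.49 -1.09]
[ 0.3   0.9  -1.    1.63  0.87  1.59 -0.98]
[ 0.28  0.97 -0.98  1.5   0.82  1.71 -0.87]
[ 0.24  1.05 -0.96  1.36  0.79  1.84 -0.77]
```

Call:
{"fn": "step_arm", "kwargs": {
  "targets": [
    [[-0.8,0.5,0.3,0,0,0,0.05],[-1.6,0.9,0.7,0,0,0,0.05],[-2.5,1.4,1.1,0,0,0,0.05],[-3.4,1.9,1.5,0,0,0,0.05],[-3.4,2.7,1.5,-0.036,0,-0.073,0.05],[-3.3,3.4,1.5,-0.066,0,-0.137,0.05],[-3.2,4.1,1.4,-0.096,0,-0.2,0.05],[-3,4.8,1.3,-0.122,0,-0.255,0.05],[-2.9,5.4,1.3,-0.147,0,-0.31,0.05],[-2.9,5.4,1.3,-0.147,0,-0.31,0.05]]
  ]
}}

```text
clock: 12.75
position: [0.5077, 0.012, 0.1674]
tool_rot: [0.284, 1.119, -1.404]
force: [0.1, -0.3, -1.6]
grip_width: 0.0096
```

```bash
python3 - <<'E'
from h import *; from sc2 import psipose,best
log()
y=.0056-.012
rows([psipose(RACK,y,f,-25,.105,bx=0,bz=.062) for f in (-7,0,7,14,22,30)])
crop('side',160,125,300,265,4,'s9')
E
```

```text
t 12.75 F [ 0.1 -0.3 -1.6] w 9.6 q [ 0.31  0.7  -1.    1.98  1.04  1.28 -1.35]
[0.11, -0.16, -0.09] [-0.002, -0.0, 0.001]
[0.18, 1.12, -0.12] [-0.054, -0.0, -0.11]
[0.39, 2.37, -0.22] [-0.106, -0.001, -0.221]
[0.73, 3.59, -0.39] [-0.157, -0.001, -0.332]
[1.29, 4.92, -0.65] [-0.216, -0.001, -0.458]
[2.01, 6.14, -0.99] [-0.275, -0.001, -0.585]
```

View pics/s9.png

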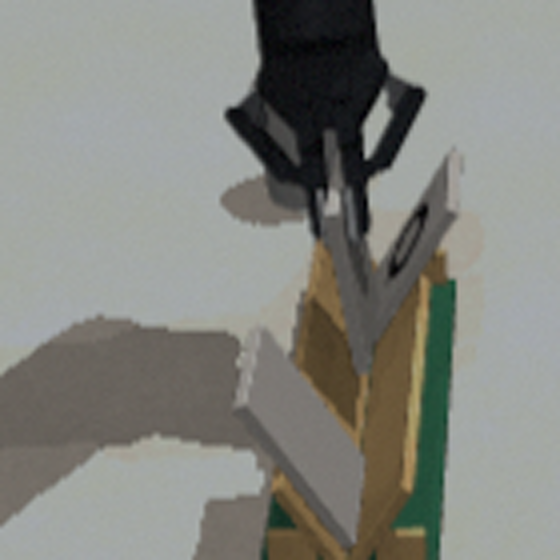

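Call:
{"fn": "step_arm", "kwargs": {
  "targets": [
    [[0.1,0.5,0,-0.03,0,-0.055,0.05],[0.2,1.1,-0.1,-0.054,0,-0.11,0.05],[0.3,1.7,-0.2,-0.08,0,-0.165,0.05],[0.4,2.4,-0.2,-0.106,0,-0.221,0.05],[0.6,3,-0.3,-0.13,0,-0.28,0.05],[0.8,3.6,-0.4,-0.157,0,-0.332,0.05],[1.3,4.9,-0.6,-0.216,0,-0.458,0.05],[2,6.1,-1,-0.275,0,-0.585,0.05],[2,6.1,-1,-0.275,0,-0.585,0.05],[2,6.1,-1,-0.275,0,-0.585,0.05]]
  ]
}}

```text
clock: 13.8
position: [0.5696, 0.0079, 0.1518]
tool_rot: [-0.937, 0.904, -2.476]
force: [-0.3, 0.7, -1.3]
grip_width: 0.0093
```

```bash
python3 - <<'E'
from h import *; from sc2 import psipose,best
log()
y=.0056-.012
rows([psipose(RACK,y,30,-25,.105,bx=0,bz=.062),psipose(RACK,y,30,-25,.105,bx=-.0015,bz=.03),psipose(RACK,y,30,-25,.105,bz=.0195)])
crop('side',160,125,300,265,4,'s10');crop('top',180,190,380,310,4,'t10')
E
```

```text
t 13.8 F [-0.3  0.7 -1.3] w 9.3 q [ 0.23  1.04 -0.92  1.37  0.77  1.81 -0.75]
[-0.11, 0.1, 0.15] [0.0, 0.0, -0.002]
[2.47, 1.57, -1.05] [0.0, 0.0, -0.002]
[3.3, 2.09, -1.44] [0.0, 0.0, -0.002]
```

View pics/s10.png

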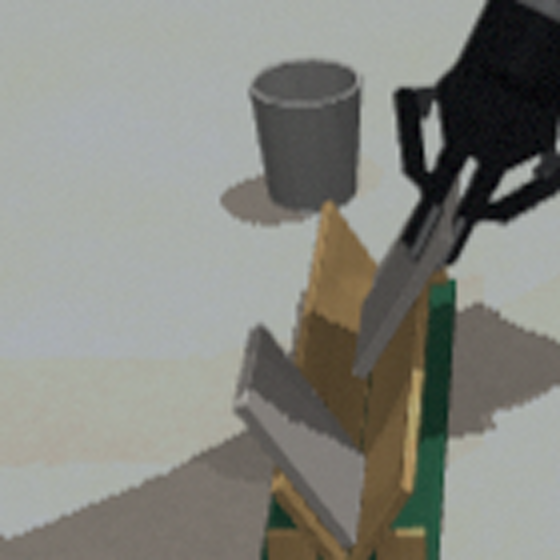

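View pics/t10.png

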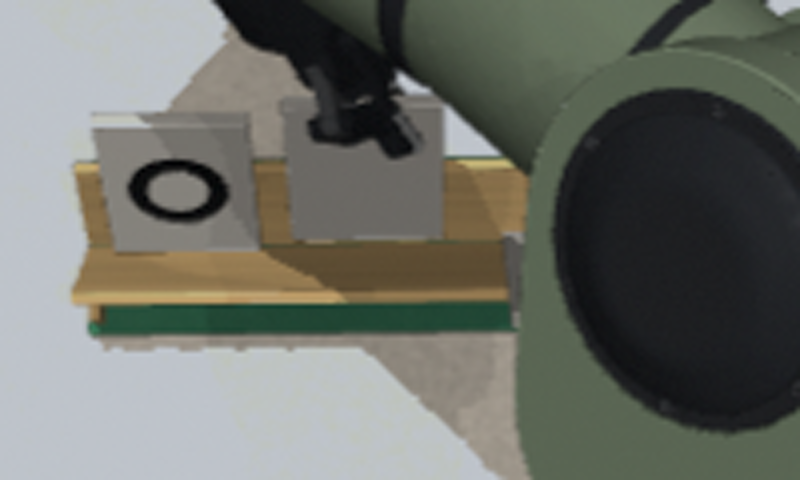

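Plate 2 is blank, and it's well clear of plate 1. Lowering it.

Call:
{"fn": "step_arm", "kwargs": {
  "targets": [
    [[0.8,0.4,-0.3,0,0,0,0.05],[1.6,0.9,-0.6,0,0,0,0.05],[2.4,1.3,-1,0,0,0,0.05],[2.8,1.6,-1.2,0,0,0,0.05],[3.1,1.8,-1.3,0,0,0,0.05],[3.1,1.8,-1.3,0,0,0,0.05]]
  ]
}}

```text
clock: 14.5
position: [0.5682, 0.0064, 0.1146]
tool_rot: [-0.936, 0.905, -2.474]
force: [-0.0, 0.3, -1.1]
grip_width: 0.0093
```

```bash
python3 - <<'E'
from h import *; from sc2 import psipose,best
log()
y=.0056-.012
rows([psipose(RACK,y,30,-25,.105,bz=.0195)])
crop('side',160,125,300,265,4,'s11')
E
```

```text
t 14.5 F [-0.   0.3 -1.1] w 9.3 q [ 0.22  1.08 -0.9   1.38  0.79  1.76 -0.77]
[0.25, 0.35, -0.2] [0.0, 0.001, -0.003]
```

View pics/s11.png

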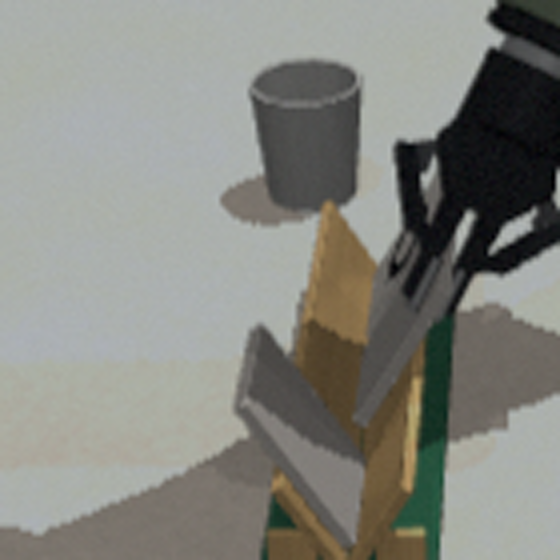

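Call:
{"fn": "step_arm", "kwargs": {
  "targets": [
    [[0.1,0.2,-0.1,0,0,0,0.05],[0.25,0.35,-0.2,0,0,0,0.05],[0.35,0.45,-0.2,0,0,0,0.05],[0.4,0.45,-0.2,0,0,0,0.05]]
  ]
}}

```text
clock: 14.95
position: [0.5691, 0.0071, 0.1105]
tool_rot: [-0.938, 0.903, -2.475]
force: [-8.2, 3.5, 21.5]
grip_width: 0.0095
```

Call:
{"fn": "step_arm", "kwargs": {
  "targets": [
    [[-0.1,0,0,0,0,0,0.1],[-0.1,0,0,0,0,0,0.16],[-0.1,0,0,0,0,0,0.25],[-0.1,0,0,0,0,0,0.4],[-0.1,0,0,0,0,0,0.5],[-0.1,0,0,0,0,0,0.5]]
  ]
}}

```text
clock: 15.55
position: [0.5696, 0.0075, 0.1112]
tool_rot: [-0.938, 0.903, -2.475]
force: [0.8, 0.2, 0.8]
grip_width: 0.0427
```

```bash
python3 - <<'E'
from h import *; from sc2 import psipose,best
log();rows([])
crop('side',160,125,300,265,4,'s12');crop('top',180,190,380,310,4,'t12')
E
```

```text
t 15.55 F [0.8 0.2 0.8] w 42.7 q [ 0.22  1.09 -0.9   1.38  0.79  1.76 -0.77]
```

View pics/s12.png

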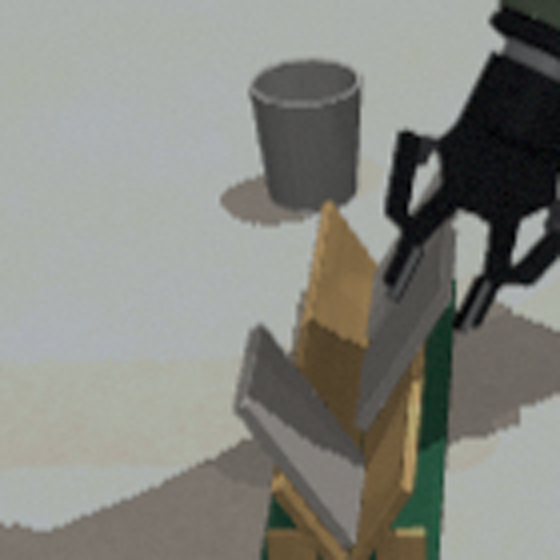

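View pics/t12.png

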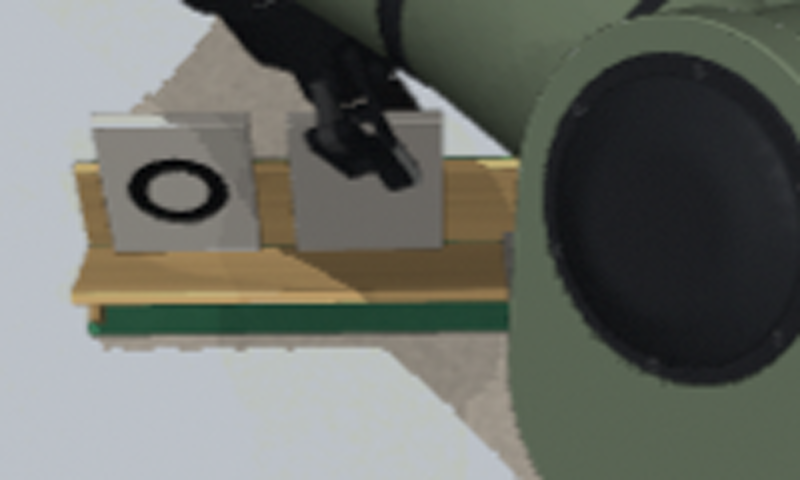

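Call:
{"fn": "step_arm", "kwargs": {
  "targets": [
    [[-3,0,0,0,0,0,0.6],[-6,0,0,0,0,0,0.7],[-9,-0.5,0,0,0,0,0.7]]
  ]
}}

```text
clock: 15.95
position: [0.6096, 0.0424, 0.1848]
tool_rot: [-0.939, 0.902, -2.477]
force: [-0.5, -0.2, 0.4]
grip_width: 0.0594
```

```bash
python3 - <<'E'
from h import *; from sc2 import psipose,best
from ik import solve,LO,HI
log();rows([])
for psi,dy in ((-35,-.012),(-25,-.012),(20,.0),(30,.012),(40,.012)):
    y=-.119+dy
    T=[psipose(RACK,y,10,psi*.7,.19),psipose(RACK,y,-10,psi*.85,.19),psipose(RACK,y,-26,psi,.165),psipose(RACK,y,-26,psi,.105),psipose(RACK,y,-26,psi,.105,bz=.06)]+[psipose(RACK,y,f,psi,.105,bx=0,bz=.06) for f in (-15,-5,5,15,23,30)]+[psipose(RACK,y,30,psi,.105)]
    q=bot.observe()['qpos'];print(psi)
    for t in T:
        for _ in range(3): q,e=solve(*t,q,reg=.01)
        print(q.round(2),'%.4f'%e,'%.2f'%np.minimum(q-LO,HI-q).min())
E
```

```text
t 15.95 F [-0.5 -0.2  0.4] w 59.4 q [ 0.13  1.04 -0.87  1.19  0.73  1.9  -0.69]
-35
[ 0.5   0.75 -0.94  1.71  0.88  1.47 -0.79] 0.0000 0.46
[ 0.53  0.56 -0.99  2.1   1.1   1.22 -1.25] 0.0000 0.33
[ 0.38  0.62 -0.98  2.37  1.43  1.28 -1.88] 0.0000 0.06
[ 0.34  0.78 -0.9   2.33  1.56  1.32 -1.96] 0.0000 0.10
[ 0.38  0.68 -0.95  2.32  1.47  1.29 -1.86] 0.0000 0.11
[ 0.44  0.69 -0.98  2.17  1.3   1.31 -1.53] 0.0000 0.26
[ 0.45  0.74 -0.98  2.01  1.17  1.39 -1.28] 0.0000 0.42
[ 0.44  0.81 -0.97  1.86  1.08  1.51 -1.07] 0.0000 0.42
[ 0.41  0.89 -0.94  1.7   1.02  1.64 -0.89] 0.0000 0.29
[ 0.38  0.96 -0.92  1.57  0.98  1.75 -0.77] 0.0000 0.18
[ 0.34  1.03 -0.89  1.46  0.96  1.85 -0.66] 0.0000 0.08
[ 0.34  1.08 -0.87  1.47  0.98  1.81 -0.69] 0.0000 0.12
-25
[ 0.59  0.74 -0.99  1.7   0.81  1.42 -0.72] 0.0000 0.51
[ 0.67  0.52 -1.05  2.11  1.04  1.07 -1.12] 0.0000 0.32
[ 0.59  0.56 -1.09  2.41  1.49  1.08 -1.8 ] 0.0000 0.02
[ 0.52  0.73 -1.    2.38  1.64  1.15 -1.89] 0.0000 0.05
[ 0.57  0.62 -1.05  2.36  1.54  1.11 -1.78] 0.0000 0.07
[ 0.62  0.66 -1.09  2.19  1.29  1.15 -1.43] 0.0000 0.24
[ 0.
[... 1656 characters left out ...]
  1.52 -0.5 ] 0.0000 0.29
40
[ 1.06  1.03 -1.36  1.64  0.51  1.27 -0.46] 0.0000 0.14
[ 1.36  1.01 -1.5   1.99  0.56  0.86 -0.32] 0.0000 0.00
[ 1.55  1.15 -1.5   2.21  0.71  0.57 -0.16] 0.0000 0.00
[ 1.46  1.21 -1.37  2.17  0.81  0.5  -0.16] 0.0000 0.13
[ 1.49  1.17 -1.46  2.16  0.74  0.56 -0.16] 0.0000 0.04
[ 1.39  1.15 -1.45  2.03  0.62  0.75 -0.22] 0.0000 0.05
[ 1.29  1.14 -1.42  1.89  0.53  0.92 -0.27] 0.0000 0.08
[ 1.19  1.15 -1.37  1.75  0.47  1.09 -0.32] 0.0000 0.13
[ 1.09  1.18 -1.32  1.6   0.41  1.25 -0.38] 0.0000 0.18
[ 1.01  1.21 -1.27  1.48  0.37  1.38 -0.42] 0.0000 0.23
[ 0.94  1.24 -1.23  1.37  0.33  1.5  -0.47] 0.0000 0.27
[ 0.93  1.29 -1.2   1.38  0.37  1.46 -0.44] 0.0000 0.30
```

```bash
python3 - <<'E'
from h import *; from sc2 import psipose,best
y=-.131
rows([psipose(RACK,y+.05,15,-25,.20),psipose(RACK,y,0,-28,.19),psipose(RACK,y,-12,-30,.185)])
E
```

```text
t 15.95 F [-0.5 -0.2  0.4] w 59.4 q [ 0.13  1.04 -0.87  1.19  0.73  1.9  -0.69]
[4.31, -4.63, 10.49] [0.112, 0.001, 0.237]
[8.95, -8.82, 13.82] [0.235, -0.051, 0.468]
[11.33, -11.56, 12.69] [0.34, -0.083, 0.65]
```

Call:
{"fn": "step_arm", "kwargs": {
  "targets": [
    [[0.5,-2,3,0.03,0,0.06,0.7],[1.6,-3.5,6,0.07,0,0.13,0.7],[3,-4.2,8.5,0.09,0,0.18,0.7],[4.3,-4.6,10.5,0.112,0,0.237,0.7],[6,-6.2,12,0.16,-0.02,0.33,0.7],[7.5,-7.5,13,0.2,-0.04,0.4,0.7],[9,-8.8,13.8,0.235,-0.051,0.468,0.7],[10.2,-10.2,13.3,0.29,-0.07,0.56,0.7],[11.3,-11.6,12.7,0.34,-0.083,0.65,0.7],[11.3,-11.6,12.7,0.34,-0.083,0.65,0.7]]
  ]
}}

```text
clock: 16.95
position: [0.468, -0.1094, 0.2004]
tool_rot: [0.403, 1.008, -1.309]
force: [0.3, -0.3, 0.5]
grip_width: 0.0595
```

```bash
python3 - <<'E'
from h import *; from sc2 import psipose,best
y=-.131
log()
rows([psipose(RACK,y,-12,-30,.185),psipose(RACK,y,-19,-32,.175),psipose(RACK,y,-25,-34,.165),psipose(RACK,y,-26,-34,.105)])
E
```

```text
t 16.95 F [ 0.3 -0.3  0.5] w 59.5 q [ 0.48  0.52 -0.94  2.15  1.12  1.16 -1.31]
[0.08, 0.33, -0.09] [0.002, 0.002, -0.003]
[1.05, -1.8, -0.67] [0.065, -0.033, 0.102]
[2.16, -3.37, -1.33] [0.122, -0.068, 0.19]
[7.26, -2.21, -4.28] [0.131, -0.068, 0.204]
```

Call:
{"fn": "step_arm", "kwargs": {
  "targets": [
    [[0.5,-0.8,-0.3,0.03,-0.015,0.05,0.7],[1,-1.8,-0.7,0.065,-0.033,0.102,0.7],[1.6,-2.6,-1,0.09,-0.05,0.15,0.7],[2.2,-3.3,-1.3,0.122,-0.068,0.19,0.7],[2.2,-3.3,-1.3,0.122,-0.068,0.19,0.7],[2.2,-3.3,-1.3,0.122,-0.068,0.19,0.7]]
  ]
}}

```text
clock: 17.55
position: [0.4417, -0.1065, 0.1686]
tool_rot: [0.693, 0.851, -1.099]
force: [0.5, -0.6, 0.9]
grip_width: 0.0598
```

```bash
python3 - <<'E'
from h import *; from sc2 import psipose,best
y=-.131
log()
rows([psipose(RACK,y,-25,-34,.165),psipose(RACK,y,-25,-34,.125),psipose(RACK,y,-26,-34,.105)])
crop('side',160,125,300,265,4,'s13');crop('top',180,190,380,310,4,'t13')
E
```

```text
t 17.55 F [ 0.5 -0.6  0.9] w 59.8 q [ 0.33  0.57 -0.88  2.36  1.4   1.18 -1.83]
[-0.04, -0.11, 0.03] [0.002, -0.0, 0.001]
[3.28, -0.11, -2.21] [0.002, -0.0, 0.001]
[4.94, -0.29, -3.33] [0.011, -0.001, 0.015]
```

View pics/s13.png

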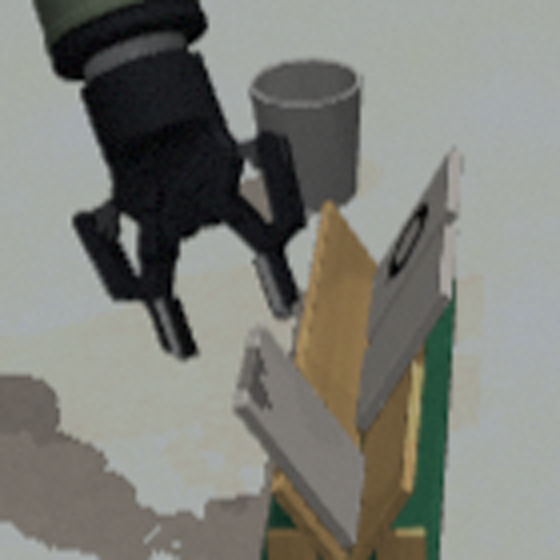

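View pics/t13.png

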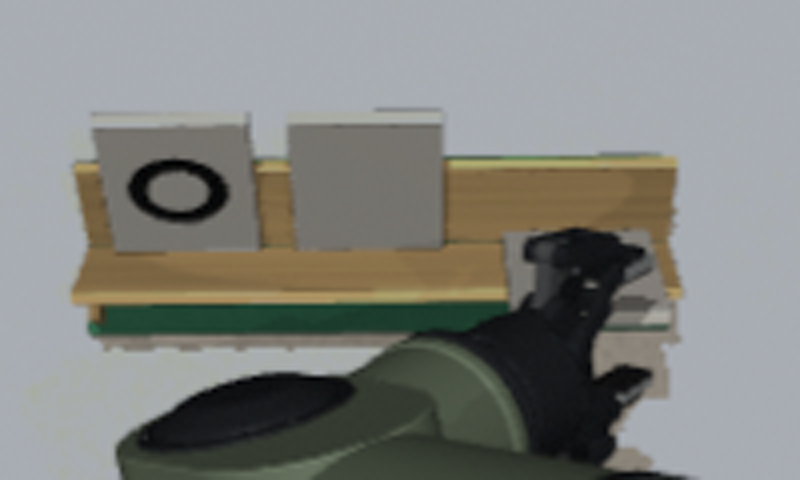

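Call:
{"fn": "step_arm", "kwargs": {
  "targets": [
    [[1.2,0,-0.8,0,0,0,0.7],[2.4,-0.1,-1.6,0,0,0,0.7],[3.6,-0.2,-2.4,0.006,0,0.01,0.7],[4.9,-0.3,-3.3,0.011,0,0.015,0.7],[4.9,-0.3,-3.3,0.011,0,0.015,0.7]]
  ]
}}

```text
clock: 18.15
position: [0.4643, -0.1091, 0.1132]
tool_rot: [0.717, 0.842, -1.084]
force: [-0.9, 0.7, 0.3]
grip_width: 0.06
```

Call:
{"fn": "step_arm", "kwargs": {
  "targets": [
    [[0,0,0,0,0,0,0.05],[0,0,0,0,0,0,0.05],[0,0,0,0,0,0,0.05],[0,0,0,0,0,0,0.05],[0,0,0,0,0,0,0.05],[0,0,0,0,0,0,0.05]]
  ],
  "grip_force": 50
}}

```text
clock: 18.75
position: [0.4639, -0.1092, 0.1135]
tool_rot: [0.716, 0.842, -1.085]
force: [-6.4, 2.0, 5.9]
grip_width: 0.0095
```

```bash
python3 - <<'E'
from h import *; from sc2 import psipose,best
log()
y=-.131
rows([psipose(RACK,y,-26,-34,.105)]+[psipose(RACK,y,-26,-34,.105,bz=.062)]+[psipose(RACK,y,f,-34,.105,bx=0,bz=.062) for f in (-22,-14,-7,0,7)])
crop('side',160,125,300,265,4,'s14')
E
```

```text
t 18.75 F [-6.4  2.   5.9] w 9.5 q [ 0.29  0.73 -0.81  2.34  1.55  1.22 -1.96]
[-0.03, 0.01, -0.08] [-0.001, 0.001, 0.002]
[-3.2, 1.87, 2.06] [-0.001, 0.001, 0.002]
[-3.23, 2.46, 2.08] [-0.04, 0.0, -0.056]
[-3.07, 3.91, 1.97] [-0.118, 0.0, -0.171]
[-2.79, 5.14, 1.77] [-0.187, 0.0, -0.273]
[-2.39, 6.31, 1.5] [-0.255, 0.0, -0.374]
[-1.87, 7.43, 1.15] [-0.323, -0.0, -0.475]
```

View pics/s14.png

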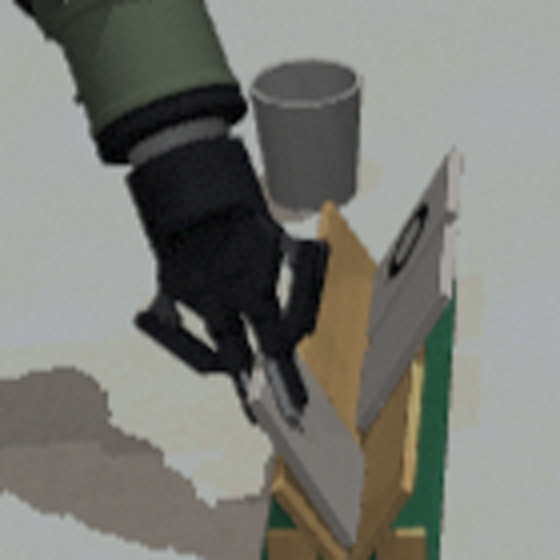

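Plate 3 is gripped. Lifting it and starting to turn it.

Call:
{"fn": "step_arm", "kwargs": {
  "targets": [
    [[-0.8,0.5,0.5,0,0,0,0.05],[-1.6,0.9,1,0,0,0,0.05],[-2.4,1.4,1.5,0,0,0,0.05],[-3.2,1.9,2.1,0,0,0,0.05],[-3.2,2.5,2.1,-0.04,0,-0.056,0.05],[-3.1,3.2,2,-0.08,0,-0.114,0.05],[-3.1,3.9,2,-0.118,0,-0.171,0.05],[-2.9,4.5,1.9,-0.153,0,-0.222,0.05],[-2.8,5.1,1.8,-0.187,0,-0.273,0.05],[-2.8,5.1,1.8,-0.187,0,-0.273,0.05]]
  ]
}}

```text
clock: 19.8
position: [0.4964, -0.1113, 0.1668]
tool_rot: [0.217, 0.967, -1.48]
force: [-0.9, 0.4, -1.2]
grip_width: 0.0099
```

```bash
python3 - <<'E'
from h import *; from sc2 import psipose,best
log()
y=-.131
rows([psipose(RACK,y,f,-34,.105,bx=0,bz=.062) for f in (-7,0,7,14,22,30)])
E
```

```text
t 19.8 F [-0.9  0.4 -1.2] w 9.9 q [ 0.38  0.66 -0.85  2.05  1.14  1.26 -1.28]
[0.08, -0.1, -0.06] [-0.001, -0.001, 0.001]
[0.14, 1.18, -0.1] [-0.069, -0.001, -0.101]
[0.34, 2.43, -0.24] [-0.138, -0.001, -0.202]
[0.65, 3.65, -0.45] [-0.206, -0.001, -0.303]
[1.16, 4.97, -0.8] [-0.284, -0.001, -0.419]
[1.82, 6.19, -1.24] [-0.362, -0.001, -0.535]
```

Call:
{"fn": "step_arm", "kwargs": {
  "targets": [
    [[0.1,0.5,0,-0.035,0,-0.05,0.05],[0.1,1.2,-0.1,-0.069,0,-0.101,0.05],[0.2,1.8,-0.2,-0.104,0,-0.15,0.05],[0.3,2.4,-0.2,-0.138,0,-0.202,0.05],[0.5,3,-0.3,-0.17,0,-0.25,0.05],[0.7,3.7,-0.5,-0.206,0,-0.303,0.05],[1.2,5,-0.8,-0.284,0,-0.419,0.05],[1.8,6.2,-1.2,-0.362,0,-0.535,0.05],[1.8,6.2,-1.2,-0.362,0,-0.535,0.05],[1.8,6.2,-1.2,-0.362,0,-0.535,0.05]]
  ]
}}

```text
clock: 20.8
position: [0.5601, -0.1167, 0.1525]
tool_rot: [-0.801, 0.803, -2.295]
force: [0.5, 0.8, -1.3]
grip_width: 0.0094
```

```bash
python3 - <<'E'
from h import *; from sc2 import psipose,best
log()
y=-.131
rows([psipose(RACK,y,30,-34,.105,bx=0,bz=.062),psipose(RACK,y,30,-34,.105,bx=-.0015,bz=.03),psipose(RACK,y,30,-34,.105,bz=.0215)])
crop('side',160,125,300,265,4,'s15');crop('top',180,190,380,310,4,'t15')
E
```

```text
t 20.8 F [ 0.5  0.8 -1.3] w 9.4 q [ 0.29  0.97 -0.77  1.46  0.88  1.77 -0.61]
[0.0, 0.02, 0.02] [-0.0, -0.001, -0.002]
[2.37, 1.48, -1.57] [-0.0, -0.001, -0.002]
[2.98, 1.91, -1.98] [-0.0, -0.001, -0.002]
```

View pics/s15.png

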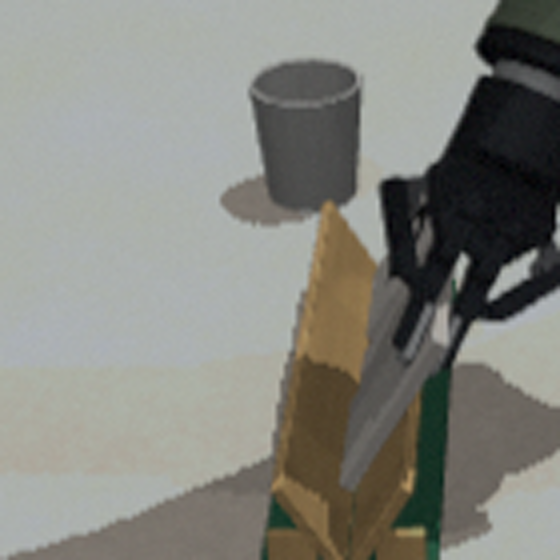

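View pics/t15.png

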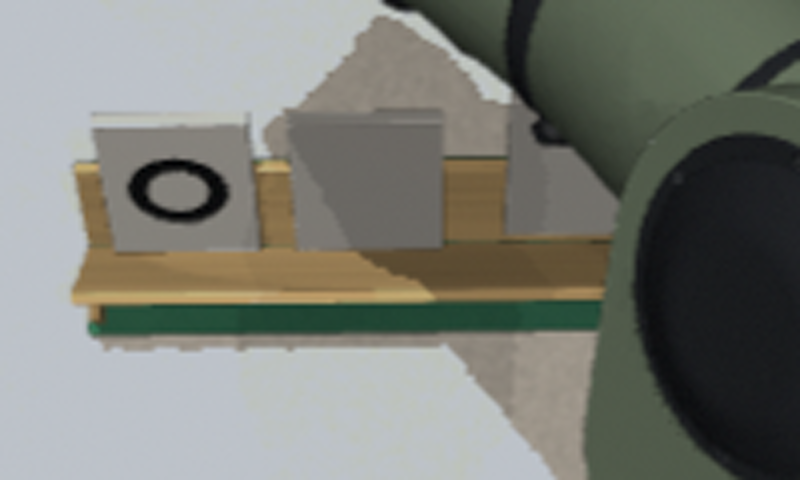

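Call:
{"fn": "step_arm", "kwargs": {
  "targets": [
    [[0.8,0.4,-0.5,0,0,0,0.05],[1.6,0.9,-1,0,0,0,0.05],[2.2,1.4,-1.4,0,0,0,0.05],[2.6,1.6,-1.7,0,0,0,0.05],[2.9,1.9,-1.9,0,0,0,0.05],[2.9,1.9,-1.9,0,0,0,0.05]]
  ]
}}

```text
clock: 21.5
position: [0.559, -0.1172, 0.1135]
tool_rot: [-0.8, 0.803, -2.294]
force: [-0.9, -0.1, -1.2]
grip_width: 0.0094
```

Call:
{"fn": "step_arm", "kwargs": {
  "targets": [
    [[0.1,0.1,-0.1,0,0,0,0.05],[0.15,0.2,-0.1,0,0,0,0.05],[0.15,0.2,-0.1,0,0,0,0.05]]
  ]
}}

```text
clock: 21.8
position: [0.5591, -0.1171, 0.1116]
tool_rot: [-0.802, 0.801, -2.296]
force: [-8.0, 2.1, 6.2]
grip_width: 0.0093
```

```bash
python3 - <<'E'
from h import *; from sc2 import psipose,best
log()
y=-.131
rows([psipose(RACK,y,30,-34,.105,bz=.0195)])
crop('side',160,125,300,265,4,'s16')
E
```

```text
t 21.8 F [-8.   2.1  6.2] w 9.3 q [ 0.29  1.03 -0.75  1.47  0.9   1.73 -0.64]
[0.11, 0.05, -0.11] [0.001, -0.0, -0.0]
```

View pics/s16.png

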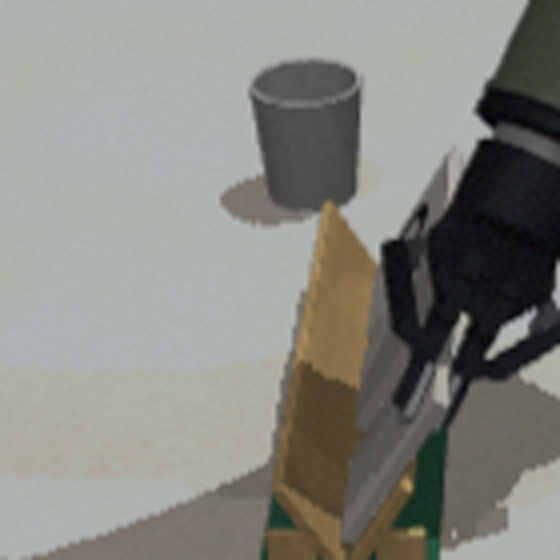

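Light contact in the V. Releasing plate 3 and backing off.

Call:
{"fn": "step_arm", "kwargs": {
  "targets": [
    [[0,0,0,0,0,0,0.1],[0,0,0,0,0,0,0.16],[0,0,0,0,0,0,0.25],[0,0,0,0,0,0,0.4],[0,0,0,0,0,0,0.5],[0,0,0,0,0,0,0.5]]
  ]
}}

```text
clock: 22.45
position: [0.5592, -0.1171, 0.1116]
tool_rot: [-0.802, 0.801, -2.296]
force: [0.1, 0.2, -0.5]
grip_width: 0.0429
```

Call:
{"fn": "step_arm", "kwargs": {
  "targets": [
    [[-2,0,0,0,0,0,0.5],[-4,0,0,0,0,0,0.6],[-7,-0.5,0,0,0,0,0.6],[-9,-1,0,0,0,0,0.6]]
  ]
}}

```text
clock: 22.85
position: [0.5927, -0.0683, 0.1824]
tool_rot: [-0.802, 0.802, -2.296]
force: [0.2, 0.1, -0.0]
grip_width: 0.0516
```

```bash
python3 - <<'E'
from h import *; from sc2 import psipose,best
log()
rows([])
crop('side',160,125,300,265,4,'s17');crop('top',180,190,380,310,4,'t17')
E
```

```text
t 22.85 F [ 0.2  0.1 -0. ] w 51.6 q [ 0.2   0.98 -0.77  1.33  0.84  1.86 -0.59]
```

View pics/s17.png

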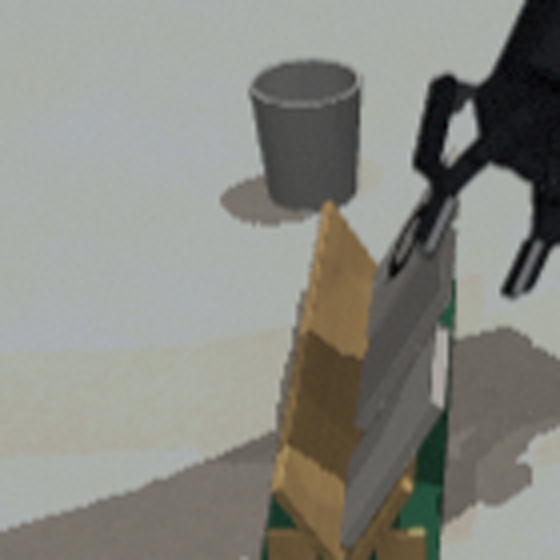

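View pics/t17.png

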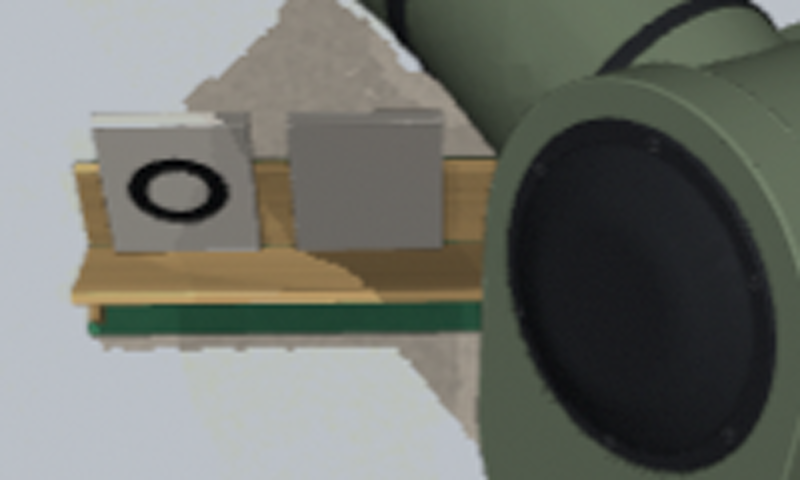

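```bash
python3 - <<'E'
from h import *; from sc2 import psipose,best
from ik import solve,LO,HI
P=plane('top',[(180+179/4-.4,190+190/4-.4)],.074)[0]
W=Ro.from_euler('z',RACK[1]).as_matrix();print('ring',P,'rack frame',W.T@(P-RACK[0]))
y1=(W.T@(P-RACK[0]))[1]
for psi in (-20,0,20,30):
    dy=.012*np.sign(psi)
    T=[psipose(RACK,y1+dy,30,psi,.175),psipose(RACK,y1+dy,30,psi,.105),psipose(RACK,y1+dy,30,psi,.105,bz=.11)]
    a,b=psipose(RACK,y1+dy,30,psi,.105,bz=.16),psipose(STAND,dy,30,psi,.105,bz=.12)
    for f in (.33,.67):
        T.append((a[0]*(1-f)+b[0]*f,a[1]))
    T+= [b,psipose(STAND,dy,30,psi,.105),psipose(STAND,dy,30,psi,.18)]
    q=bot.observe()['qpos'];print(psi)
    for t in T:
        for _ in range(3): q,e=solve(*t,q,reg=.01)
        print(q.round(2),'%.4f'%e,'%.2f'%np.minimum(q-LO,HI-q).min(), t[0].round(3))
E
```

```text
ring [0.55190966 0.13333695 0.074     ] rack frame [0.02210332 0.11921703 0.074     ]
-20
[ 0.04  1.07 -0.85  1.12  0.64  1.86 -0.75] 0.0000 0.07 [0.615 0.117 0.171]
[ 0.06  1.1  -0.85  1.27  0.65  1.73 -0.82] 0.0000 0.20 [0.58 0.12 0.11]
[ 0.07  1.   -0.88  1.23  0.59  1.85 -0.8 ] 0.0000 0.08 [0.58  0.12  0.201]
[ 0.33  0.87 -0.89  1.4   0.63  1.81 -0.63] 0.0000 0.12 [ 0.548 -0.039  0.238]
[ 0.58  0.84 -0.86  1.49  0.75  1.74 -0.42] 0.0000 0.19 [ 0.516 -0.203  0.224]
[ 0.78  0.83 -0.82  1.53  0.94  1.64 -0.1 ] 0.0000 0.29 [ 0.484 -0.361  0.211]
[ 0.76  0.96 -0.77  1.57  1.01  1.53 -0.21] 0.0000 0.40 [ 0.484 -0.361  0.11 ]
[ 0.72  0.91 -0.79  1.44  0.97  1.64 -0.12] 0.0000 0.29 [ 0.521 -0.359  0.175]
0
[ 0.22  1.06 -0.96  1.18  0.48  1.67 -0.75] 0.0000 0.26 [0.616 0.128 0.171]
[ 0.24  1.09 -0.96  1.33  0.51  1.53 -0.79] 0.0000 0.40 [0.581 0.131 0.11 ]
[ 0.25  0.99 -1.    1.28  0.44  1.65 -0.79] 0.0000 0.28 [0.581 0.131 0.201]
[ 0.51  0.9  -1.01  1.39  0.46  1.7  -0.61] 0.0000 0.23 [ 0.549 -0.028  0.238]
[ 0.74  0.89 -0.98  1.41  0.56  1.72 -0.37] 0.0000 0.21 [ 0.516 -0.192  0.224]
[ 
[... 786 characters left out ...]
93  1.13 -1.02  1.11  0.6   1.88 -0.01] 0.0000 0.05 [ 0.52  -0.337  0.175]
30
[ 0.51  1.14 -1.15  1.34  0.29  1.35 -0.7 ] 0.0000 0.35 [0.616 0.138 0.171]
[ 0.54  1.18 -1.13  1.47  0.33  1.22 -0.7 ] 0.0000 0.37 [0.581 0.141 0.11 ]
[ 0.56  1.08 -1.19  1.44  0.26  1.32 -0.74] 0.0000 0.31 [0.581 0.141 0.201]
[ 0.81  1.03 -1.21  1.44  0.25  1.5  -0.58] 0.0000 0.29 [ 0.549 -0.018  0.237]
[ 0.99  1.06 -1.17  1.36  0.33  1.67 -0.38] 0.0000 0.26 [ 0.515 -0.181  0.224]
[ 1.04  1.12 -1.08  1.12  0.47  1.93 -0.03] 0.0000 0.00 [ 0.483 -0.34   0.211]
[ 1.04  1.23 -1.04  1.16  0.55  1.81 -0.01] 0.0000 0.12 [ 0.483 -0.34   0.11 ]
[ 0.97  1.19 -1.06  1.03  0.5   1.93 -0.01] 0.0000 0.00 [ 0.52  -0.338  0.175]
```

```bash
python3 - <<'E'
from h import *; from sc2 import psipose,best
rows([psipose(RACK,.06,30,0,.20),psipose(RACK,.1165,30,0,.18),psipose(RACK,.1165,30,0,.105)])
E
```

```text
t 22.95 F [ 0.3 -0.4 -0.8] w 51.5 q [ 0.2   0.98 -0.77  1.33  0.84  1.86 -0.59]
[-9.08, 1.12, -10.42] [0.002, 0.593, -0.004]
[-10.58, 1.13, -16.22] [0.002, 0.593, -0.004]
[-4.36, 1.11, -20.41] [0.002, 0.593, -0.004]
```

Call:
{"fn": "step_arm", "kwargs": {
  "targets": [
    [[-3,0.3,-2.5,0,0.1,0,0.6],[-5.5,0.6,-5,0,0.22,0,0.6],[-7.5,0.9,-7.5,0,0.34,0,0.6],[-9,1.1,-10.5,0,0.46,0,0.6],[-10,1.1,-13.5,0,0.56,0,0.6],[-10.6,1.1,-16.2,0,0.593,0,0.6],[-10.6,1.1,-16.2,0,0.593,0,0.6],[-10.6,1.1,-16.2,0,0.593,0,0.6]]
  ]
}}

```text
clock: 23.75
position: [0.6174, 0.1242, 0.1752]
tool_rot: [-1.572, 1.049, 3.056]
force: [-0.1, 0.4, -0.3]
grip_width: 0.0512
```

```bash
python3 - <<'E'
from h import *; from sc2 import psipose,best
log()
rows([psipose(RACK,.1165,30,0,.18),psipose(RACK,.1165,30,0,.105)])
crop('side',160,105,300,245,4,'s18');crop('top',180,190,380,310,4,'t18')
E
```

```text
t 23.75 F [-0.1  0.4 -0.3] w 51.2 q [ 0.21  1.05 -0.95  1.18  0.47  1.68 -0.73]
[-0.04, 0.02, -0.06] [0.003, 0.001, -0.002]
[7.46, 0.0, -0.07] [0.003, 0.001, -0.002]
```

View pics/s18.png

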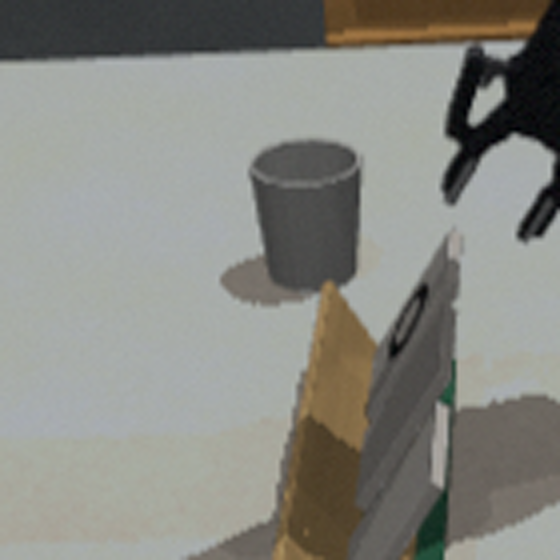

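View pics/t18.png

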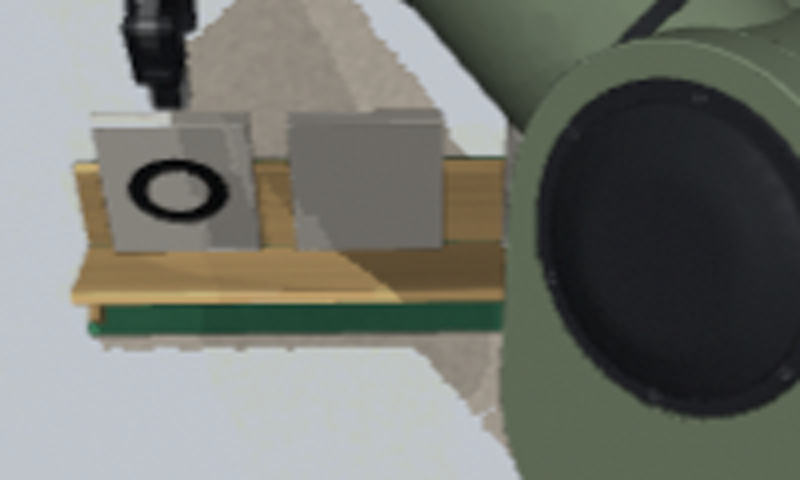

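Call:
{"fn": "step_arm", "kwargs": {
  "targets": [
    [[2,0,0,0,0,0,0.6],[4,0,0,0,0,0,0.6],[6,0,-0.1,0,0,0,0.6],[7.4,0,-0.1,0,0,0,0.6],[7.4,0,-0.1,0,0,0,0.05],[7.4,0,-0.1,0,0,0,0.05],[7.4,0,-0.1,0,0,0,0.05],[7.4,0,-0.1,0,0,0,0.05],[7.4,0,-0.1,0,0,0,0.05],[7.4,0,-0.1,0,0,0,0.05]]
  ],
  "grip_force": 50
}}

```text
clock: 24.85
position: [0.5807, 0.1282, 0.1132]
tool_rot: [-1.571, 1.049, 3.057]
force: [-9.5, -3.0, 13.1]
grip_width: 0.0093
```

```bash
python3 - <<'E'
from h import *; from sc2 import psipose,best
log()
a=psipose(RACK,.1165,30,0,.105,bz=.165); b=psipose(STAND,0,30,0,.105,bz=.13)
rows([psipose(RACK,.1165,30,0,.105),psipose(RACK,.1165,30,0,.105,bx=-.006,bz=.08),a,(a[0]*.6+b[0]*.4,a[1]),b])
E
```

```text
t 24.85 F [-9.5 -3.  13.1] w 9.3 q [ 0.24  1.08 -0.94  1.33  0.49  1.53 -0.77]
[0.25, 0.11, 0.01] [0.003, 0.001, -0.001]
[-4.77, -3.29, 0.01] [0.003, 0.001, -0.001]
[-12.36, -7.14, 0.01] [0.003, 0.001, -0.001]
[-10.02, -8.41, 19.41] [0.003, 0.001, -0.001]
[-6.52, -10.3, 48.51] [-0.126, -0.073, -0.001]
```

Call:
{"fn": "step_arm", "kwargs": {
  "targets": [
    [[-1.5,-1.2,0,0,0,0,0.05],[-3,-2.2,0,0,0,0,0.05],[-4.8,-3.3,0,0,0,0,0.05],[-7,-4.5,0,0,0,0,0.05],[-9.5,-5.8,0,0,0,0,0.05],[-12.4,-7.1,0,0,0,0,0.05],[-12.4,-7.1,0,0,0,0,0.05],[-12,-7.3,3,0,0,0,0.05],[-11.5,-7.6,7,0,0,0,0.05]]
  ]
}}

```text
clock: 25.75
position: [0.5661, 0.0602, 0.2519]
tool_rot: [-1.574, 1.05, 3.058]
force: [0.7, 0.3, -2.0]
grip_width: 0.0094
```

```bash
python3 - <<'E'
from h import *; from sc2 import psipose,best
log()
a=psipose(RACK,.1165,30,0,.107,bz=.165); b=psipose(STAND,0,30,0,.107,bz=.13)
rows([(a[0]*.6+b[0]*.4,a[1]),b])
crop('side',160,105,300,245,4,'s19');crop('top',180,190,380,310,4,'t19')
E
```

```text
t 25.75 F [ 0.7  0.3 -2. ] w 9.4 q [ 0.37  0.9  -1.    1.32  0.41  1.71 -0.7 ]
[1.36, -0.76, 12.5] [0.006, 0.002, -0.003]
[4.88, -2.75, 41.58] [-0.123, -0.072, -0.003]
```

View pics/s19.png

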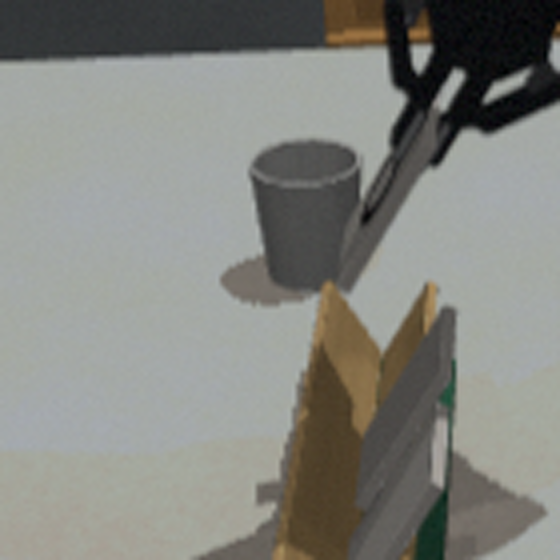

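View pics/t19.png

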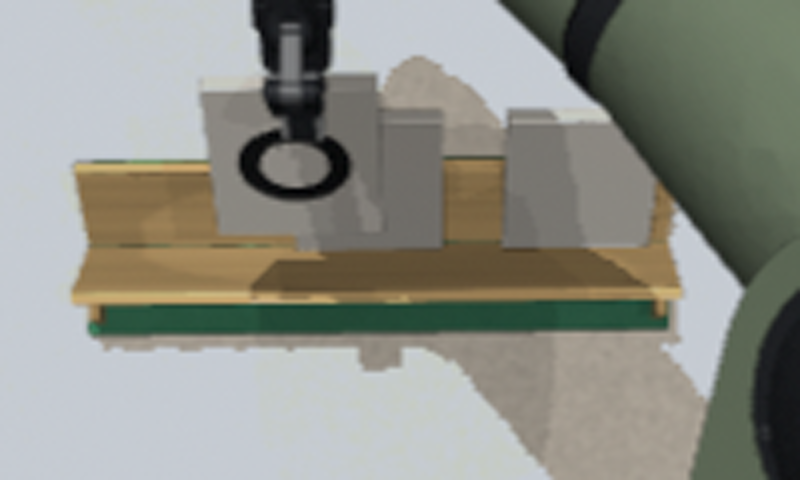

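Call:
{"fn": "step_arm", "kwargs": {
  "targets": [
    [[0.3,-0.2,4,0,0,0,0.05],[0.7,-0.4,8,0,0,0,0.05],[1.3,-0.8,12,0,0,0,0.05],[1.7,-1,16,0,0,0,0.05],[2.1,-1.2,20,-0.02,-0.01,0,0.05],[2.6,-1.5,24,-0.04,-0.025,0,0.05],[3,-1.7,28,-0.06,-0.04,0,0.05],[3.5,-2,32,-0.08,-0.05,0,0.05],[4,-2.3,36,-0.1,-0.06,0,0.05],[4.4,-2.5,39,-0.12,-0.07,0,0.05]]
  ]
}}

```text
clock: 26.85
position: [0.4871, -0.3335, 0.2273]
tool_rot: [-1.56, 1.049, -3.085]
force: [0.7, -0.1, -1.0]
grip_width: 0.0096
```

```bash
python3 - <<'E'
from h import *; from sc2 import psipose,best
log()
rows([psipose(STAND,0,30,0,.107,bz=.10),psipose(STAND,0,30,0,.107,bz=.06)])
crop('side',130,215,290,375,3.7,'s20');crop('top',340,190,500,310,4,'t20')
E
```

```text
t 26.85 F [ 0.7 -0.1 -1. ] w 9.6 q [ 0.88  0.9  -0.94  1.35  0.71  1.77 -0.05]
[3.19, 1.43, 1.65] [-0.014, -0.002, -0.002]
[6.66, 3.42, 1.63] [-0.014, -0.002, -0.002]
```

View pics/s20.png

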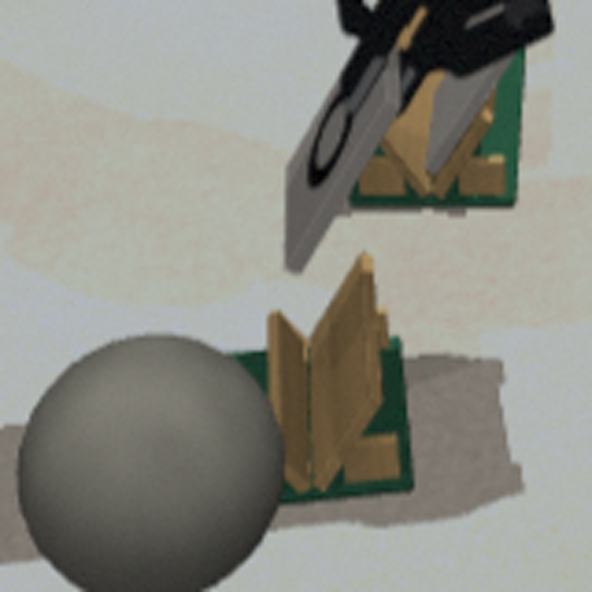

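View pics/t20.png

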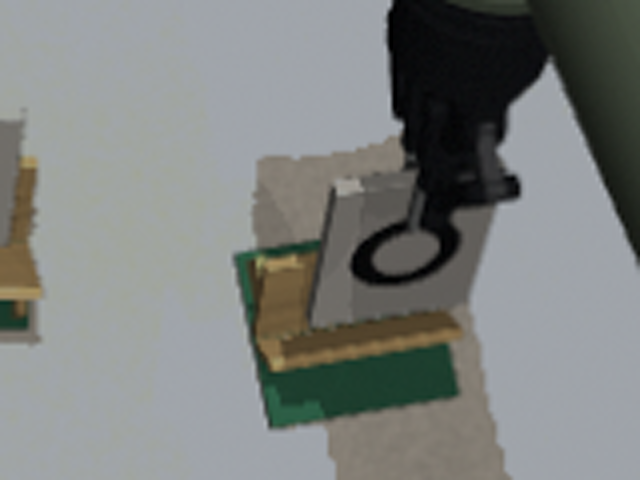

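Call:
{"fn": "step_arm", "kwargs": {
  "targets": [
    [[1,0.5,0.6,0,0,0,0.05],[2.2,1,1.2,-0.014,0,0,0.05],[3.2,1.4,1.6,-0.014,0,0,0.05],[4.5,2.2,1.6,-0.014,0,0,0.05],[6,3,1.6,-0.014,0,0,0.05],[7.5,3.8,1.6,-0.014,0,0,0.05],[7.5,3.8,1.6,-0.014,0,0,0.05]]
  ]
}}

```text
clock: 27.65
position: [0.4818, -0.3511, 0.1402]
tool_rot: [-1.576, 1.046, -3.09]
force: [-0.5, 0.3, -1.2]
grip_width: 0.009
```

```bash
python3 - <<'E'
from h import *; from sc2 import psipose,best
log()
rows([psipose(STAND,0,30,0,.107,bz=.03),psipose(STAND,0,30,0,.107,bz=.0225)])
crop('side',130,215,290,375,3.7,'s21');crop('top',340,190,500,310,4,'t21')
E
```

```text
t 27.65 F [-0.5  0.3 -1.2] w 9.0 q [ 0.89  1.   -0.9   1.39  0.78  1.66 -0.06]
[1.39, 1.11, -0.06] [-0.003, -0.005, 0.002]
[2.04, 1.49, -0.06] [-0.003, -0.005, 0.002]
```

View pics/s21.png

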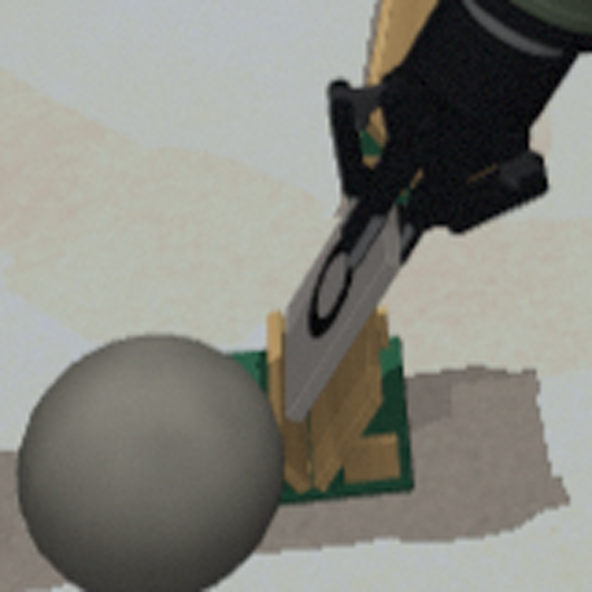

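View pics/t21.png

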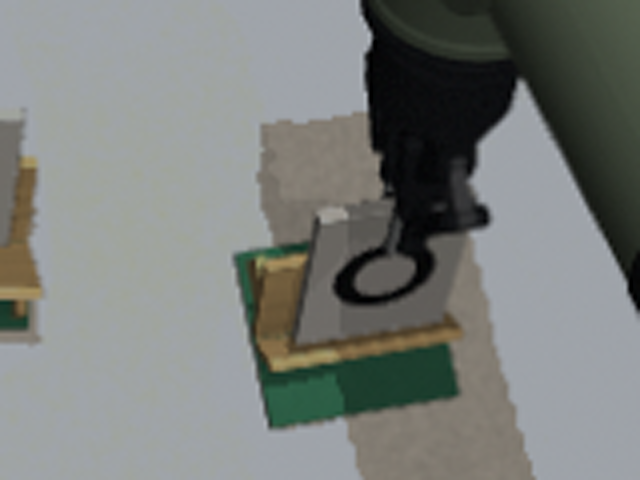

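Call:
{"fn": "step_arm", "kwargs": {
  "targets": [
    [[0.5,0.4,0,0,0,0,0.05],[1,0.8,0,0,0,0,0.05],[1.4,1.1,0,0,0,0,0.05],[1.7,1.3,0,0,0,0,0.05],[1.7,1.3,0,0,0,0,0.05]]
  ]
}}

```text
clock: 28.25
position: [0.4853, -0.3511, 0.121]
tool_rot: [-1.575, 1.047, -3.089]
force: [0.0, 0.2, -1.3]
grip_width: 0.0094
```

```bash
python3 - <<'E'
from h import *; from sc2 import psipose,best
log()
rows([psipose(STAND,0,30,0,.107,bz=.0195)])
crop('side',130,215,290,375,3.7,'s22')
E
```

```text
t 28.25 F [ 0.   0.2 -1.3] w 9.4 q [ 0.89  1.03 -0.89  1.39  0.79  1.64 -0.06]
[0.81, 0.36, -0.08] [-0.003, -0.004, -0.0]
```

View pics/s22.png

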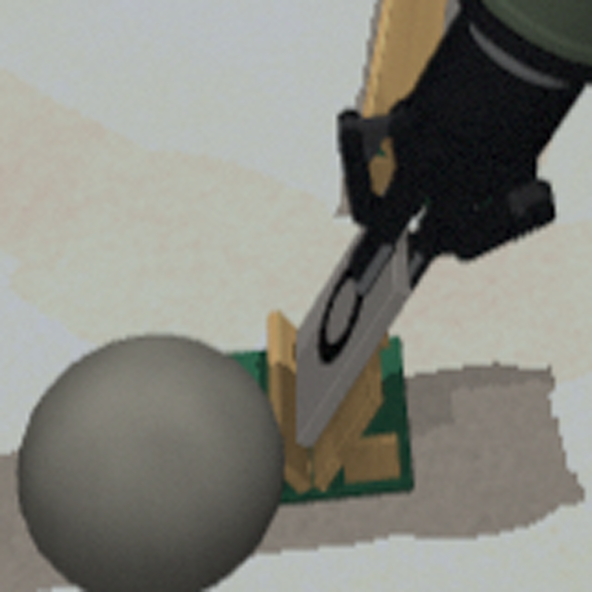

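Call:
{"fn": "step_arm", "kwargs": {
  "targets": [
    [[0.2,0.1,-0.1,0,0,0,0.05],[0.4,0.2,-0.1,0,0,0,0.05],[0.6,0.3,-0.1,0,0,0,0.05],[0.6,0.3,-0.1,0,0,0,0.05]]
  ]
}}

```text
clock: 28.7
position: [0.4853, -0.3501, 0.1146]
tool_rot: [-1.574, 1.048, -3.088]
force: [1.8, -0.8, -0.4]
grip_width: 0.0095
```

Call:
{"fn": "step_arm", "kwargs": {
  "targets": [
    [[0.1,0.1,0,0,0,0,0.05],[0.2,0.15,0,0,0,0,0.05],[0.25,0.2,0,0,0,0,0.05]]
  ]
}}

```text
clock: 29.0
position: [0.486, -0.3501, 0.113]
tool_rot: [-1.572, 1.048, -3.086]
force: [1.2, 0.5, 26.2]
grip_width: 0.0093
```

```bash
python3 - <<'E'
from h import *; from sc2 import psipose,best
log()
rows([psipose(STAND,0,30,0,.107,bz=.0195)])
crop('side',130,215,290,375,3.7,'s23')
E
```

```text
t 29.0 F [ 1.2  0.5 26.2] w 9.3 q [ 0.88  1.04 -0.89  1.39  0.8   1.63 -0.07]
[0.16, -0.1, 0.01] [-0.004, -0.003, -0.001]
```

View pics/s23.png

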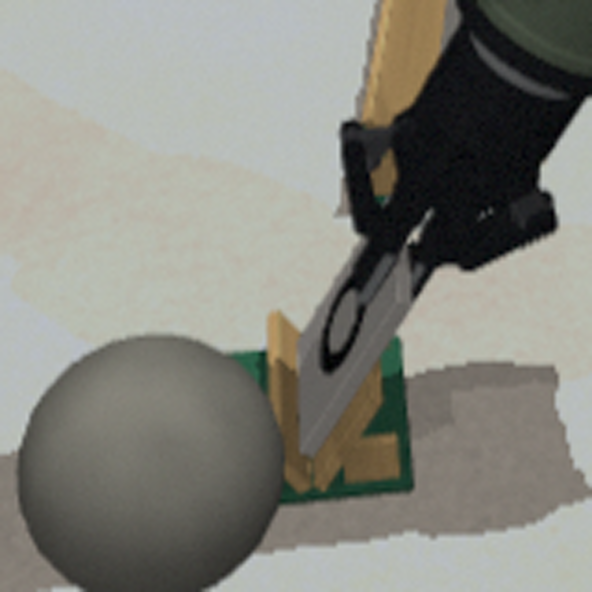

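Call:
{"fn": "step_arm", "kwargs": {
  "targets": [
    [[-0.1,0,0,0,0,0,0.1],[-0.1,0,0,0,0,0,0.15],[-0.1,0,0,0,0,0,0.22],[-0.1,0,0,0,0,0,0.35],[-0.1,0,0,0,0,0,0.5],[-0.1,0,0,0,0,0,0.5]]
  ]
}}

```text
clock: 29.65
position: [0.4865, -0.3501, 0.1138]
tool_rot: [-1.572, 1.048, -3.086]
force: [0.3, -0.4, -0.5]
grip_width: 0.0428
```

Call:
{"fn": "step_arm", "kwargs": {
  "targets": [
    [[-1.5,0,0,0,0,0,0.5],[-3,0,0,0,0,0,0.5],[-5,0,0,0,0,0,0.6],[-8,0,0,0,0,0,0.6],[-10,-3,-4,0,0,0,0.6],[-10,-6,-8,0,0,0,0.6],[-10,-6,-8,0,0,0,0.6]]
  ]
}}

```text
clock: 30.35
position: [0.4795, -0.266, 0.2344]
tool_rot: [-1.572, 1.05, -3.08]
force: [0.0, -0.4, -0.0]
grip_width: 0.0514
```

```bash
python3 - <<'E'
from h import *
log();rows([])
crop('side',130,215,290,375,3.7,'s24')
im=eyes.grab_frame('top')[:,:,::-1];cv2.imwrite('pics/t24.png',im)
E
```

```text
t 30.35 F [ 0.  -0.4 -0. ] w 51.4 q [ 0.85  0.85 -0.98  1.46  0.65  1.73 -0.15]
```

View pics/s24.png

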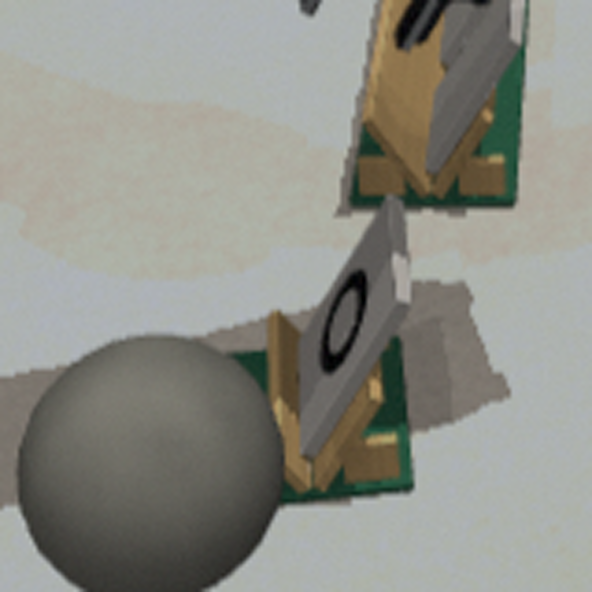

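View pics/t24.png

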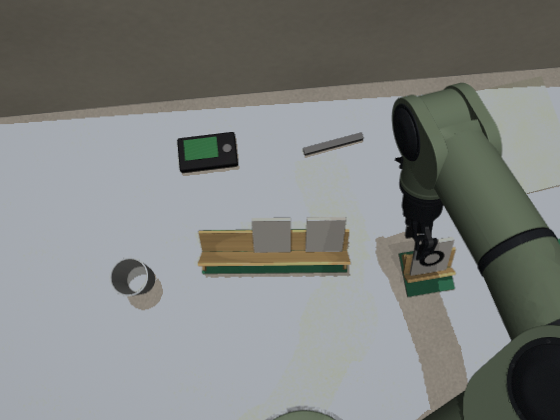

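Call:
{"fn": "step_arm", "kwargs": {
  "targets": [
    [[-4,-3,-4,0,0,0,0.6],[-6,-6,-8,0,0,0,0.6],[-6,-8,-12,0,0,0,0.6],[-6,-8,-12,0,0,0,0.6]]
  ]
}}

```text
clock: 30.85
position: [0.4341, -0.1491, 0.3267]
tool_rot: [-1.569, 1.053, -3.078]
force: [-0.5, 0.1, -0.1]
grip_width: 0.0516
```

```bash
python3 - <<'E'
from h import *
rows([])
W=Ro.from_euler('z',STAND[1]).as_matrix()
e=STAND[0]+W@np.array([.0242,0,.074])
s=eyes.grab_frame('side')[:,:,::-1];t=eyes.grab_frame('top')[:,:,::-1]
for n in ('side','top'): print(n,'expected ring',proj(n,e))
o1,d1=ray('side',[(130+345/3.7-.4,215+322/3.7-.4)])
cv2.imwrite('pics/t25.png',cv2.resize(t[190:310,340:500],None,fx=4,fy=4,interpolation=cv2.INTER_CUBIC))
cv2.imwrite('pics/s25.png',cv2.resize(s[150:380,140:300],None,fx=2.6,fy=2.6,interpolation=cv2.INTER_CUBIC))
for n,im in (('side',s),('top',t)):
    g=cv2.cvtColor(im,cv2.COLOR_BGR2GRAY);u,v=proj(n,e)[0].astype(int)
    m=np.zeros_like(g);m[v-16:v+17,u-16:u+17]=(g[v-16:v+17,u-16:u+17]<60)*255
    k,l,st,c=cv2.connectedComponentsWithStats(m);print(n,[(st[i].tolist(),c[i].round(1).tolist()) for i in range(1,k) if st[i][4]>20])
E
```

```text
t 30.85 F [-0.5  0.1 -0.1] w 51.6 q [ 0.82  0.66 -1.08  1.59  0.45  1.76 -0.29]
side expected ring [[221.86577675 303.19613736]]
top expected ring [[432.68629243 257.53155287]]
side [([217, 288, 12, 28, 127], [222.5, 301.8])]
top [([416, 251, 15, 23, 164], [421.1, 264.9])]
```

View pics/t25.png

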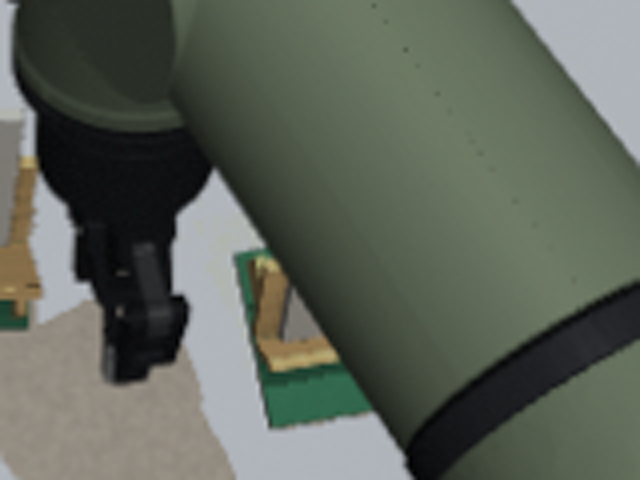

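View pics/s25.png

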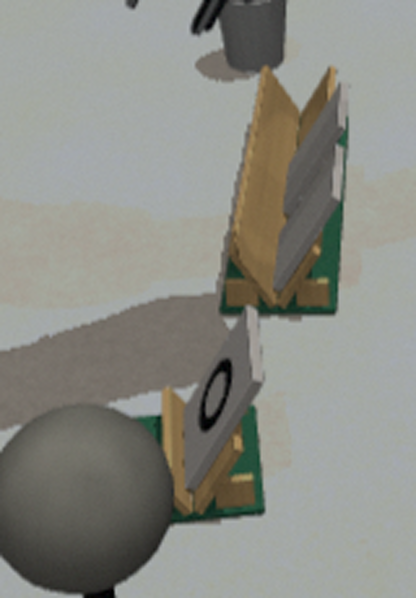

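```bash
python3 - <<'E'
from workcell import bot
bot.job_done()
o=bot.observe();print(o['clock'],o['force'].round(1))
E
```

```text
the job is handed in; nothing more can be done
the job is handed in; nothing more can be done
```

I turned all three plates over inside the rack, setting each one down. I then moved the ringed plate, the one at the +y end, to the stand with its ring facing up. I handed the job in at about 31 s of the 72 s allowed, with the arm clear of everything; no verdict is reported.

**Last checks:**
- **Ringed plate:** it leans on the stand's high back board. The ring is within about 2 px (roughly 3 mm) of where it should be, in the side view and, by eye, in an earlier top view. The final top check failed because the arm blocked that view; its dark blob at (421,265) is the arm's shadow side, not the ring.
- **Other two plates:** both lean turned over on the rack's far board.
- **Cup, meter and bar:** they looked unmoved in the last clear pictures.

**Snags on the way:**
- **First plate:** its bottom edge jammed against the far board early in the turn, and the wrist force reached about 58 N (the limit is 120 N). I lifted it clear and finished the turn without further trouble.
- **Second and third plates:** a straight approach was out of reach for the arm. I gripped both at an angle within the plate's own plane.

I did not measure plate speeds or exact lean angles; I judged those from slow moves and the pictures.

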